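# Set up the sample mixer on the evidence bench

### The arm

A 6-joint arm with a two-finger parallel gripper is mounted at the origin on the work surface. World frame = base frame: x ahead of the robot, y to its left, z up, the work surface at z = 0. Lengths are in mm, angles in rad, forces in N, time in s.
With the tool pointing down it reaches from about 350 to 875 mm from the base axis. Payload 4.2 kg.
Tool frame: the origin (TCP) lies at the very end of the fingers, on their centre line; the grasp point (between the pads) lies 19 mm behind it; z points along the fingers, y is the line along which they close (so a half turn about z gives the same grasp; the last joint's range is limited). The gripper opens to 85 mm and grips with 20 to 120 N. Pads are 22 mm wide; open, the fingers measure 114 mm over their backs; the gripper's body (76 mm by 85 mm) begins 54 mm behind the grasp point. The pads swing forward as they close: fully open they stand 13 mm farther back than shut.
Start: joints at [-0.846, 0.385, 0.008, 0, -1.194, -0.259], TCP at [280.722, -558.385, 231.312] pointing down, gripper open.
Joint ranges: [-3.14, 3.14], [-1.21, 2.06], [-1.07, 1.41], [-3.16, 2.05], [-2.99, -0.16], [-3.1, 3.1]. Speed limits (rad/s): [2.79, 2.79, 3.14, 3.14, 3.14, 3.14].

### API

Orientations are given as a unit quaternion [x, y, z, w].
In Python, from bench import read_state, get_image, camera_model, job_done gives the robot as it stands.
- The arm moves only by the shell command python3 -m handwheel 'ROWS'. ROWS is JSON, a list of rows, each a list of 7 numbers: the shift along the tool's x, y, z in m, then the turn, a rotation vector about the tool's x, y, z in rad, then the gripper's target within -1 to 1 (fully open at 1, half-way at 0, shut at -1). In form: [[dx, dy, dz, wx, wy, wz, jaw], ...]. A call has 1 to 10 rows; each row is the pose to reach, as a shift and turn from the pose commanded when the call began, along the tool's axes at that moment; what a row does not reach only later rows make up. A row lasts 1/8 s, in which the tool goes at most 62.5 mm and 10.7 degrees, less where a joint would pass 70% of its speed; a pose out of reach is approached as far as the arm can. A call with a gripper value outside its range is refused whole. The fingers move at their own pace and stop on an object; the grip force is fixed at half the most. Time passes only in rows, so rows that repeat a pose let the fingers close. It gives the time, the measured TCP pose, the force, the opening and the grip force at its end, in the units of the state.
- read_state(): the state, without advancing time (a new reading comes with each control period).
- get_image(name): name is "scene" or "top" or "wrist"; returns (picture, depth): 400x640x3 uint8, blue, green, red; 400x640 float32, mm along the optical axis (not along the pixel's ray), 0 where there is no reading.
- camera_model(name): a dict with "K" (3x3 intrinsics, pixels), "rvec" (rotation vector, rad) and "tvec" (3), from world to camera coordinates, as OpenCV has them; the wrist camera has in their place "hand_eye" (4x4, takes a point from camera to tool coordinates, whose origin is the TCP and whose axes are the flange's). Camera axes: x right, y down, z forward; pixel columns grow to the right and rows downward; lengths in mm; the calibration is good to about 2 mm. A picture is of the moment at which its call begins: read the wrist's pose just before it. camera_model takes no time and is no camera call.
- job_done(): hands the job in; it is judged then, once.
The state is a dict: "clock": time; "joints": joint angles; "joint_vel": joint speeds; "joint_efforts": joint torques, N m; "position": TCP position; "ee_rot": TCP orientation; "contact_force": force on the tool from outside, world axes, zero at the start; "wrist_torque": the same for the moment, N m; "gripper_width": finger opening in mm; "grasp_force": force on a finger pad.
Only numpy, scipy, OpenCV 4.12 (cv2) and the standard library are available. Lean on these libraries where they do the work, as an engineer would, in place of code of your own. Each camera call takes 0.05 s, during which the arm holds its last target. There are 200 camera calls.

### The job

Get the bench mixer ready: lift the white dust cover off its studs and set it down, rim down, in the middle of the brown paper; then fit the one jar carrier (round flange) whose bolt holes match the studs, fully home, with the notch in its rim facing the index block, leaving the other two carriers lying on the table. Then stand every steel sample tin that is out on the bench upright in a cup of the fitted carrier, and last of all turn the black clamp wheel until the pointer on its rim meets the fixed mark on the mixer's far side. Do not knock over or push away the jars, vial or scale around.

Things in the scene. Friction and masses are not known exactly. Their poses are not given: they have to be found in the camera images.
- mixer: grey fixed housing 190 x 330 mm, 40 mm high. Origin at its centre on the table; its x axis points to the far side (away from the robot), its y axis to the left, z up. Round drive plate (136 mm across, top at 50 mm) with the three studs towards +y, clamp wheel towards -y.
- seat (a point): centre of the drive plate's top face, 50 mm above the table, at y = +85 mm in the mixer's frame. Three fixed upright studs of 10 mm diameter, 22 mm high with the top 8 mm tapered, stand on the plate on a circle of 50 mm radius at 0, 120 and 240 degrees from the mixer's x axis.
- index (a point): inner face of the dark index block (14 x 12 mm, top 66 mm above the table) on the mixer, 77 mm from the seat's centre along the mixer's +x axis, 55 mm above the table
- cover: white plastic dust cover, an upside-down round cap 128 mm across and 38 mm high (open below), with a grip block on top 28 mm long (its x) x 22 mm wide (its y) x 30 mm high, so 68 mm in all. Origin at the centre of its rim's plane (underside), z up. At the start it stands on the drive plate over the studs. 0.15 kg.
- paper: sheet of brown paper 190 x 200 mm flat on the table, origin at its centre: the place for the cover
- flange_p: aluminium jar carrier: disc 144 mm across, 10 mm thick, FOUR bolt holes of 14 mm on a circle of 50 mm radius, 90 degrees apart. Centre grip block 26 mm long (its x) x 20 mm wide (its y), rising 40 mm above the disc. Origin at the centre of the underside, x axis towards the rim notch, which lies at a hole.
- flange_q: aluminium jar carrier, disc 144 x 10 mm, THREE 14 mm bolt holes on a circle of 50 mm radius at 0, 120 and 240 degrees from its x axis. Centre grip block 26 mm long (its x) x 20 mm wide (its y), 40 mm high above the disc. Three cups, each of four pins 10 mm high. Origin at the centre of the underside, x axis towards the rim notch, z up. 0.4 kg.
- flange_r: aluminium jar carrier of the same outline, disc 144 x 10 mm, THREE bolt holes of 14 mm on a circle of only 33 mm radius, 120 degrees apart. Grip block, origin and axes as the others.
- notch (a point): bottom of the V notch (8 mm wide at the bottom, 16 mm at the rim) in flange_q's rim, 63 mm from its centre along its x axis, 5 mm above its underside
- cup0 (a point): centre of flange_q's first cup, on the disc's top face (10 mm above its underside), 42 mm from its centre at +60 degrees from its x axis; four pins around it leave 2.7 mm of play round a tin
- cup1 (a point): the second cup of flange_q, the same at 180 degrees
- cup2 (a point): the third cup of flange_q, the same at 300 degrees
- tin0: plain steel sample tin (closed), upright cylinder 48 mm across, 60 mm high, 0.15 kg (varies); origin at the centre of its underside, z up. Two or three such tins are out; an absent one reads None.
- tin1: plain steel sample tin (closed), upright cylinder 48 mm across, 60 mm high, 0.15 kg (varies); origin at the centre of its underside, z up. Two or three such tins are out; an absent one reads None.
- tin2: plain steel sample tin (closed), upright cylinder 48 mm across, 60 mm high, 0.15 kg (varies); origin at the centre of its underside, z up. Two or three such tins are out; an absent one reads None.
- wheel (a joint): angle of the black clamp wheel about its upright axis, rad: 0 when the pointer meets the mark, growing counter-clockwise seen from above; travel -1.0 to 2.6. Stays where it is left; about 0.12 N m of friction. It starts 0.9 to 2.2 rad counter-clockwise of the mark.
- wheel_grip (a point): middle of the wheel's upright grip bar, on the wheel's axis, 85 mm above the table. The bar is 80 mm long, along the line from the axis to the pointer (its x axis points to the pointer), 16 mm thick, from 64 to 102 mm above the table, on a wheel disc 104 mm across.
- pointer (a point): tip of the steel pointer on the wheel's rim, 62 mm from its axis, 56 mm above the table
- wheel_mark (a point): inner end of the fixed mark, a small dark block (14 x 8 mm) on the mixer's far side, 67 mm from the wheel's axis along the mixer's x axis
- jar_a: bystander: white plastic jar 44 mm across, 75 mm high, upright, standing in the row with the tins; origin at the centre of its underside
- jar_b: bystander: white plastic jar 60 mm across, 90 mm high, upright, by a far corner of the mixer
- vial: bystander: amber glass bottle 48 mm across, 80 mm high, upright, by a far corner of the mixer
- scale: bystander: pocket scale 75 x 120 mm, 20 mm high
Not all that is in view belongs to the job. Leave any yellow look-alike of the flange_q alone.

How it is judged (in metres and radians):
On the way, in this order (a step that is already met when the one before it is completed fails the run):
1. the cover lies on the brown paper, let go (horizontal distance between cover and paper below 0.06 m and height (world z) of cover below 0.01 m and angle between cover's own z axis and vertical below 0.1 rad and contact force between the fingers and cover below 0.5 N), for 0.2 s.
2. the matching carrier is home on the studs, notch at the index block, let go (distance between flange_q and seat below 0.006 m and angle between flange_q's own z axis and vertical below 0.04 rad and distance between notch and index below 0.024 m and contact force between the fingers and flange_q below 0.5 N), for 0.2 s.
3. every tin stands in a cup of the carrier (distance between flange_q and seat below 0.006 m and angle between flange_q's own z axis and vertical below 0.04 rad and distance between notch and index below 0.024 m and (distance between tin0 and cup0 below 0.008 m or distance between tin0 and cup1 below 0.008 m or distance between tin0 and cup2 below 0.008 m) and angle between each of tin0, tin1, tin2's own z axis and vertical below 0.1 rad and (distance between tin1 and cup0 below 0.008 m or distance between tin1 and cup1 below 0.008 m or distance between tin1 and cup2 below 0.008 m) and (distance between tin2 and cup0 below 0.008 m or distance between tin2 and cup1 below 0.008 m or distance between tin2 and cup2 below 0.008 m)), for 0.2 s.
4. the clamp wheel's pointer is at the mark (value of joint wheel between -0.1 and 0.1 rad and velocity of joint wheel between -0.05 and 0.05 rad/s), for 0.2 s.
At the end, for the whole second after the job is handed in: Cover rim down, within 60 mm of the paper's centre; flange_q level on the drive plate, within 6 mm of seat, notch site within 24 mm of index; every tin upright within 8 mm of a cup's centre; wheel within 0.1 rad of its mark; flange_p and flange_r flat on the table; all at rest (all of step 3 and horizontal distance between cover and paper below 0.06 m and height (world z) of cover below 0.01 m and angle between each of cover, flange_p, flange_r's own z axis and vertical below 0.1 rad and value of joint wheel between -0.1 and 0.1 rad and height (world z) of each of flange_p, flange_r below 0.015 m and linear speed of each of tin0, tin1, tin2, flange_q, cover below 0.03 m/s); the robot touches nothing.
It fails at once if a bystander (jar_a) knocked over or pushed more than 8 cm (distance of jar_a from where it was at the start of the episode above 0.08 m or angle between jar_a's own z axis and vertical above 0.7 rad).
It fails at once if a bystander (jar_b) knocked over or pushed more than 8 cm (distance of jar_b from where it was at the start of the episode above 0.08 m or angle between jar_b's own z axis and vertical above 0.7 rad).
It fails at once if a bystander (vial) knocked over or pushed more than 8 cm (distance of vial from where it was at the start of the episode above 0.08 m or angle between vial's own z axis and vertical above 0.7 rad).
It fails at once if a bystander (scale) knocked over or pushed more than 8 cm (distance of scale from where it was at the start of the episode above 0.08 m or angle between scale's own z axis and vertical above 0.7 rad).
Of tin0, tin1, tin2 only 2 to 3 are there at a start; the rules pass over those that are not, and their reading is None.
At some moment in a run one of tin0, tin1, tin2 may be knocked a few centimetres aside while the robot is not near it.
Once in a run the grip may slacken for a moment while it holds something.
It also fails if it takes over 210 s, if anything falls off the work surface, if the arm or the gripper's body presses on something with over 40 N, if the wrist force passes 120 N, or if a joint passes its speed limit or range.

## Working session

There is one attempt and no reset: what is moved stays moved. The work goes in short steps, Python scripts to look and compute and a shell command to move; the robot and the scene stay as the last step left them, time stands still between calls to the robot, and variables do not carry over. Pictures are saved under pics/ and viewed, at most 14 in all, crops included, and the job is handed in when it is done.

```bash
ls; mkdir -p pics; cat > h.py <<'E'
import numpy as np,cv2
from bench import read_state,get_image,camera_model,job_done
from scipy.spatial.transform import Rotation as R
def cam(n):
    m=camera_model(n);K=np.array(m["K"],float)
    if "rvec" in m:
        Rm=cv2.Rodrigues(np.array(m["rvec"],float))[0];t=np.array(m["tvec"],float).ravel()
        return K,Rm.T,-Rm.T@t
    s=read_state();X=np.array(m["hand_eye"]);T=R.from_quat(s["ee_rot"]).as_matrix()
    return K,T@X[:3,:3],T@X[:3,3]+np.array(s["position"])
def ray(c,u,v,z):
    K,A,o=c;d=A@np.linalg.solve(K,[u,v,1.]);return o+d*(z-o[2])/d[2]
def cloud(c,dep):
    K,A,o=c;v,u=np.indices(dep.shape);d=np.stack([u,v,np.ones_like(u)],-1)@np.linalg.inv(K).T*dep[...,None]
    return d@A.T+o
def proj(c,p):
    K,A,o=c;q=K@(A.T@(np.array(p,float)-o));return q[:2]/q[2]
def shift(dst,yaw=None):
    "tool-frame shift (m) and z turn to world TCP dst (mm)"
    s=read_state();T=R.from_quat(s["ee_rot"]);d=T.inv().apply(np.array(dst)-np.array(s["position"]))/1000
    return d.round(4)
def st():
    s=read_state();T=R.from_quat(s["ee_rot"]).as_matrix();print("t",s["clock"],"p",np.round(s["position"],1),"x",T[:,0].round(3),"y",T[:,1].round(3),"z",T[:,2].round(3),"j",np.round(s["joints"],2),"w",s["gripper_width"],"F",np.round(s["contact_force"],1))
E
python3 - <<'E'
from h import *
st()
for n in("top","scene"):
    p,d=get_image(n);cv2.imwrite(f"pics/{n}0.png",p);np.savez(f"{n}0.npz",p=p,d=d)
    c=cam(n);print(n,c[2].round(),c[1].round(2).tolist(),c[0][0,0])
E
```

```text
pics
t 0.0 p [ 280.5 -557.9  230.2] x [-0.894 -0.449  0.   ] y [-0.449  0.894  0.002] z [-0.001  0.002 -1.   ] j [-0.85  0.39  0.01 -0.   -1.19 -0.26] w 85.40023462016565 F [ 1.  -0.3 -0.4]
top [ 427.   16. 1196.] [[-0.01, -1.0, 0.07], [-1.0, 0.01, 0.0], [-0.0, -0.07, -1.0]] 455.34801353080604
scene [1323. -585.  746.] [[0.61, 0.45, -0.65], [0.79, -0.33, 0.51], [0.01, -0.83, -0.56]] 430.4282663450522
```

View pics/top0.png

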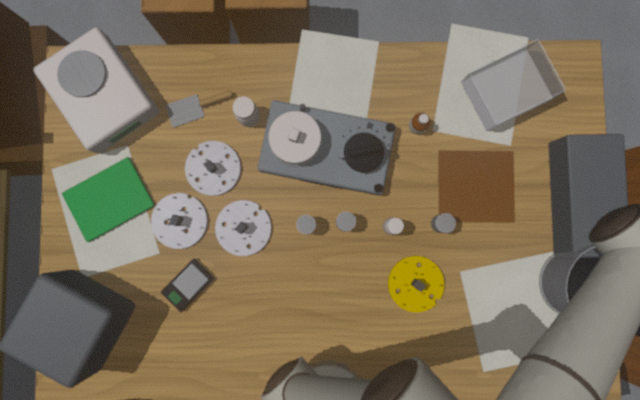

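View pics/scene0.png

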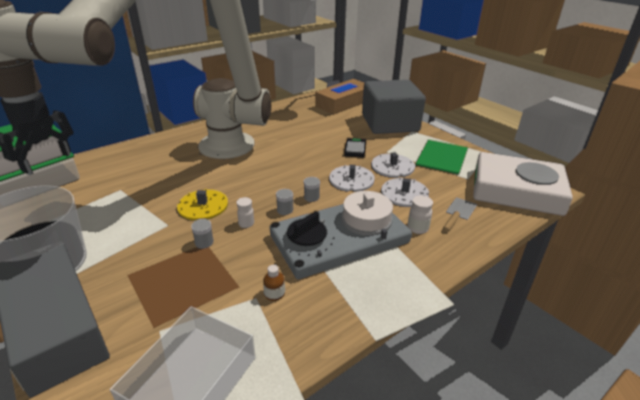

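The top view shows the cover at (296,137) and the clamp wheel at (365,152). The paper is at (476,186). There are three tins at (306,225), (347,221) and (444,223), and the white jar_a is at (395,227). Four things could be taken for flange_q: discs at (213,167), (180,221) and (243,228), plus a yellow decoy at (416,284). I'll crop in to compare the hole patterns.

```bash
python3 - <<'E'
from h import *
p=np.load("top0.npz")["p"]
a=cv2.resize(p[130:265,145:280],(800,800),interpolation=cv2.INTER_CUBIC)[:600]
a=cv2.resize(p[135:260,145:278],None,fx=4.7,fy=4.7,interpolation=cv2.INTER_CUBIC)
cv2.imwrite("pics/fl.png",a)
b=cv2.resize(p[95:200,252:402],None,fx=5,fy=5,interpolation=cv2.INTER_CUBIC);cv2.imwrite("pics/mx.png",b)
d=np.load("top0.npz")["d"];c=cam("top");C=cloud(c,d)
for n,u,v in [("table",330,270),("cover",285,150),("covtop",296,134),("tinA",306,222),("tinB",347,219),("tinC",444,221),("jar",395,225),("p",450,200),("f1",225,180),("mixer",335,180)]: print(n,C[v,u].round(1))
E
```

```text
table [337.1 -11.3   3.5]
cover [637.6  98.   86.8]
covtop [ 426.8   16.5 1195.9]
tinA [460.7  48.5  59. ]
tinB [467.2 -54.1  57.4]
tinC [ 459.7 -295.5   60.3]
jar [ 450.7 -171.    73.7]
p [ 516.4 -329.     1.5]
f1 [574.  260.8  12.6]
mixer [567.8 -26.   39.1]
```

View pics/fl.png

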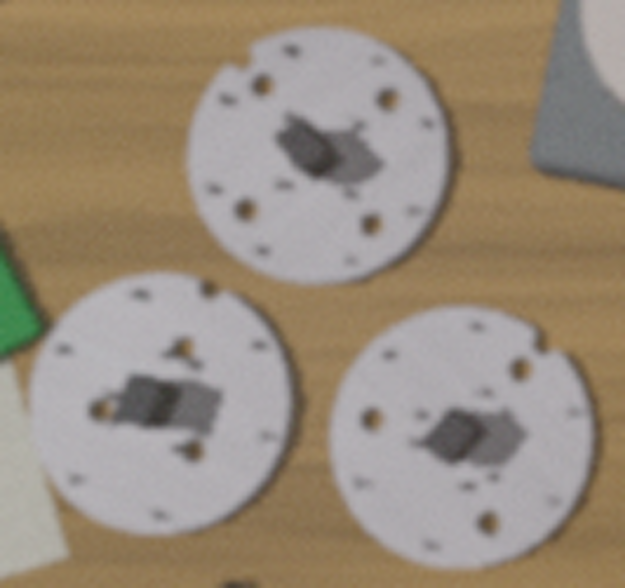

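View pics/mx.png

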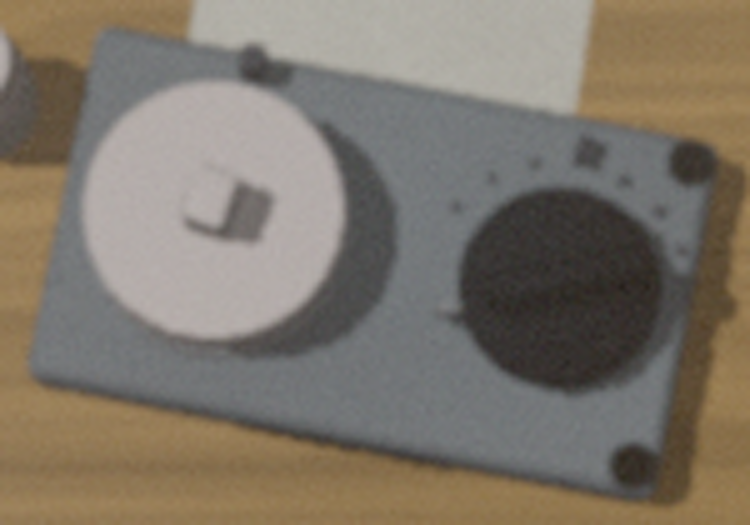

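flange_q is the bottom-right disc, at (243,228): three wide-circle holes at crop (520,370), (372,419) and (488,522), and its notch at (545,340). The top disc has four holes (flange_p), and the left one has a small circle (flange_r). The wheel pointer is at crop (447,312), the mark at (590,152).

```bash
cat > meas.py <<'E'
from h import *
c=cam("top");D=np.load("top0.npz");p,d=D["p"],D["d"]
F=lambda x,y,z:ray(c,145+x/4.7-.4,135+y/4.7-.4,z)
M=lambda x,y,z:ray(c,252+x/5-.4,95+y/5-.4,z)
h=np.array([F(520,370,10),F(372,419,10),F(488,522,10)]);n=F(545,340,10);ce=h.mean(0)
ce2=F(462,437,10)
print("q",ce.round(1),ce2.round(1),"r",np.linalg.norm(h-ce,axis=1).round(1),"hole0 yaw",np.arctan2(*(h[0]-ce)[1::-1]),[np.arctan2(*(x-ce)[1::-1]).round(3) for x in h],"notch yaw",np.arctan2(*(n-ce)[1::-1]))
k=np.array([M(100,28,40),M(718,140,40),M(655,495,40),M(32,378,40)]);m=k.mean(0)
ex=(k[0]+k[1]-k[2]-k[3])[:2];ey=(k[0]+k[3]-k[1]-k[2])[:2]
print("mixer",m.round(1),np.linalg.norm(ex)/2,np.linalg.norm(ey)/2,"yaw",np.arctan2(ex[1],ex[0]),np.arctan2(-ey[0],ey[1]))
y=np.arctan2(ex[1],ex[0]);Y=np.array([-np.sin(y),np.cos(y)]);X=np.array([np.cos(y),np.sin(y)])
print("seat pred",m[:2]+85*Y,"cover",M(214,210,88),"covergrip",M(205,200,118))
w=M(562,288,64);pt=M(447,312,56);mk=M(590,152,50);print("wheel",w,"pred",m[:2]-85*Y,"ptr",np.linalg.norm(pt-w),np.arctan2(*(pt-w)[1::-1])-y,"mark",np.arctan2(*(mk-w)[1::-1])-y)
C=cloud(c,d);hsv=cv2.cvtColor(p,cv2.COLOR_BGR2HSV)
for nme,u,v,z in [("A",306,225,60),("B",347,221,60),("C",444,223,60),("jar",395,227,75)]:
    s=np.s_[v-20:v+20,u-20:u+20];q=C[s].reshape(-1,3);q=q[(abs(q[:,2]-z)<9)]
    (cc,r)=cv2.minEnclosingCircle(q[:,:2].astype(np.float32));print(nme,q[:,:2].mean(0).round(1),np.round(cc,1),round(r,1),len(q))
print("paper",(ray(c,438,152,0)+ray(c,515,220,0)+ray(c,438,220,0)+ray(c,515,152,0))/4)
E
python3 meas.py
```

```text
q [449.4 215.3  10. ] [449.3 214.1  10. ] r [49.5 49.9 49.6] hole0 yaw -0.7356157056727851 [np.float64(-0.736), np.float64(1.361), np.float64(-2.823)] notch yaw -0.7243908369790272
mixer [654.7  -5.9  40. ] 186.19256312190527 324.07517204195295 yaw -0.19307891020006726 -0.19493967967416564
seat pred [670.9785377   77.54095866] cover [670.54873456  74.53014957  88.        ] covergrip [668.85488514  77.24620318 118.        ]
wheel [634.30775863 -98.78266423  64.        ] pred [638.35868305 -89.30011867] ptr 58.96080078285939 1.939214917212848 mark -0.035997361774297326
A [454.4  48.4] [454.6  48.4] 24.0 292
B [461.1 -51.8] [460.9 -52.1] 24.2 294
C [ 454.6 -299.1] [ 455.1 -299.3] 24.6 307
jar [ 448.2 -171.3] [ 448.3 -171.5] 19.9 209
paper [ 553.33511049 -400.47970081    0.        ]
```

```bash
python3 -c "
from h import *
print(shift([600,70,270]),shift([450,-200,270]))"
```

```text
[-0.5674  0.4177 -0.0389] [-0.3122  0.2438 -0.0392]
```

```bash
python3 -m handwheel '[[-0.047,0.035,-0.039,0,0,0,1],[-0.095,0.07,-0.039,0,0,0,1],[-0.142,0.105,-0.039,0,0,0,1],[-0.19,0.14,-0.039,0,0,0,1],[-0.237,0.175,-0.039,0,0,0,1],[-0.285,0.21,-0.039,0,0,0,1],[-0.332,0.245,-0.039,0,0,0,1],[-0.38,0.28,-0.039,0,0,0,1],[-0.427,0.315,-0.039,0,0,0,1],[-0.475,0.35,-0.039,0,0,0,1]]'; python3 -c "
from h import *
st();print(shift([620,70,270]))"
```

```text
clock: 1.35
position: [548.2, -30.4, 270.1]
ee_rot: [-0.231, 0.973, 0.0, -0.0]
contact_force: [0.0, -0.1, 0.4]
gripper_width: 85.3
grasp_force: 0.0
t 1.35 p [548.2 -30.4 270.1] x [-0.893 -0.449  0.   ] y [-0.449  0.893  0.   ] z [-0.  0. -1.] j [ 0.24  0.23 -0.12 -0.   -1.23 -1.34] w 85.3413265220112 F [ 0.  -0.1  0.4]
[-1.093e-01  5.750e-02  1.000e-04]
```

```bash
python3 -m handwheel '[[-0.05,0.028,0,0,0,0,1],[-0.109,0.058,0,0,0,0,1],[-0.109,0.058,0,0,0,0,1],[-0.109,0.058,0,0,0,0,1]]'; python3 - <<'E'
from h import *
c=cam("wrist");p,d=get_image("wrist");cv2.imwrite("pics/w1.png",p);np.savez("w1.npz",p=p,d=d,K=c[0],A=c[1],o=c[2]);st();print(c[2],c[1].round(2))
C=cloud(c,d);m=(abs(C[...,2]-118)<8)&(np.hypot(C[...,0]-670,C[...,1]-76)<45)
q=C[m][:,:2].astype(np.float32);print(len(q),cv2.minAreaRect(q))
m=(abs(C[...,2]-88)<8)&(np.hypot(C[...,0]-670,C[...,1]-76)<80);print(cv2.minEnclosingCircle(C[m][:,:2].astype(np.float32)))
E
```

```text
clock: 1.85
position: [618.9, 68.7, 269.3]
ee_rot: [-0.231, 0.973, -0.0, -0.001]
contact_force: [0.7, -0.9, -0.5]
gripper_width: 85.0
grasp_force: 0.0
t 1.9 p [618.7  67.9 269.9] x [-0.894 -0.449  0.001] y [-0.449  0.894  0.   ] z [-0.001 -0.    -1.   ] j [ 0.37  0.36  0.07 -0.   -1.28 -1.47] w 85.43959671772927 F [-0.1 -0.1  0. ]
[557.96475756  38.05258    411.75450024] [[-0.45  0.86  0.23]
 [ 0.89  0.43  0.12]
 [ 0.    0.26 -0.96]]
683 ((671.0223999023438, 74.75663757324219), (22.33655548095703, 27.88544273376465), 71.15831756591797)
((671.3838500976562, 74.78347778320312), 64.22400665283203)
```

View pics/w1.png

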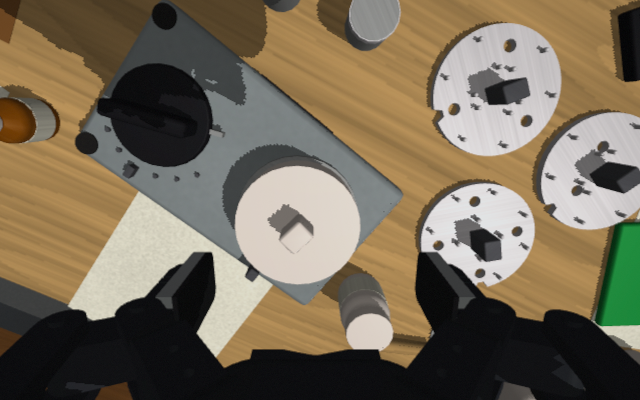

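Wrist view: the cover is at (297,225), with its grip block on top. The block measures 22x28 mm with its long axis at -18.8°, centred at (671,74.8).

```bash
python3 -c "
from h import *
print(shift([671,74.8,92]))"
```

```text
[-0.05   -0.0174  0.1778]
```

```bash
python3 -m handwheel '[[-0.025,-0.01,0.02,0,0,-0.16,1],[-0.05,-0.0174,0.05,0,0,-0.32,1],[-0.05,-0.0174,0.08,0,0,-0.48,1],[-0.05,-0.0174,0.11,0,0,-0.64,1],[-0.05,-0.0174,0.125,0,0,-0.777,1],[-0.05,-0.0174,0.15,0,0,-0.777,1],[-0.05,-0.0174,0.177,0,0,-0.777,1],[-0.05,-0.0174,0.177,0,0,-0.777,1],[-0.05,-0.0174,0.177,0,0,-0.777,-1],[-0.05,-0.0174,0.177,0,0,-0.777,-1]]';python3 -m handwheel '[[0,0,0,0,0,0,-1],[0,0,0,0,0,0,-1],[0,0,0,0,0,0,-1],[0,0,0,0,0,0,-1],[0,0,0,0,0,0,-1],[0,0,0,0,0,0,-1]]'; python3 -c "
from h import *
st()"
```

```text
clock: 3.15
position: [672.6, 75.3, 95.2]
ee_rot: [-0.582, 0.813, -0.001, 0.001]
contact_force: [-0.4, 0.0, 0.7]
gripper_width: 51.7
grasp_force: 0.0
clock: 3.9
position: [672.4, 75.6, 94.6]
ee_rot: [-0.582, 0.813, -0.001, 0.001]
contact_force: [-1.0, 0.6, 5.5]
gripper_width: 26.7
grasp_force: 60.6
t 3.9 p [672.4  75.6  94.6] x [-0.322 -0.947 -0.001] y [-0.947  0.322 -0.002] z [ 0.002  0.    -1.   ] j [ 0.35  0.58 -0.03  0.   -0.96 -0.68] w 26.74784566208843 F [-1.   0.6  5.5]
```

```bash
python3 -m handwheel '[[0,0,-0.015,0,0,0,-1],[0,0,-0.035,0,0,0,-1],[0,0,-0.06,0,0,0,-1],[0,0,-0.09,0,0,0,-1],[0,0,-0.09,0,0,0,-1]]'; python3 -c "
from h import *
st();print(shift([553,-400,185]))"
```

```text
clock: 4.53
position: [673.0, 75.6, 186.4]
ee_rot: [-0.582, 0.813, -0.001, 0.003]
contact_force: [-0.1, -0.6, -2.8]
gripper_width: 26.8
grasp_force: 59.8
t 4.525 p [673.   75.6 186.4] x [-0.322 -0.947 -0.003] y [-0.947  0.322 -0.005] z [ 0.005  0.001 -1.   ] j [ 0.35  0.5   0.08  0.   -1.15 -0.68] w 26.82306670795157 F [-0.1 -0.6 -2.8]
[ 0.489  -0.0395  0.    ]
```

```bash
python3 -m handwheel '[[0.03,-0.003,0,0,0,0,-1],[0.08,-0.006,0,0,0,0,-1],[0.13,-0.01,0,0,0,0,-1],[0.18,-0.015,0,0,0,0,-1],[0.23,-0.02,0,0,0,0,-1],[0.28,-0.025,0,0,0,0,-1],[0.33,-0.03,0,0,0,0,-1],[0.38,-0.034,0,0,0,0,-1],[0.43,-0.038,0,0,0,0,-1],[0.46,-0.04,0,0,0,0,-1]]';python3 -m handwheel '[[0.029,0,0,0,0,0,-1],[0.029,0,0.04,0,0,0,-1],[0.029,0,0.09,0,0,0,-1],[0.029,0,0.12,0,0,0,-1],[0.029,0,0.13,0,0,0,-1],[0.029,0,0.13,0,0,0,-1]]'; python3 -c "
from h import *
st()"
```

```text
clock: 5.78
position: [559.6, -374.7, 181.3]
ee_rot: [-0.581, 0.814, 0.002, -0.001]
contact_force: [0.8, 0.4, -0.3]
gripper_width: 27.6
grasp_force: 39.9
clock: 6.52
position: [551.8, -400.4, 52.6]
ee_rot: [-0.582, 0.813, 0.001, -0.0]
contact_force: [0.1, -0.0, -1.2]
gripper_width: 26.8
grasp_force: 65.1
t 6.525 p [ 551.8 -400.4   52.6] x [-0.322 -0.947 -0.   ] y [-0.947  0.322  0.002] z [-0.002  0.001 -1.   ] j [-0.39  0.64 -0.04  0.   -0.89  0.06] w 26.76873150637921 F [ 0.1 -0.  -1.2]
```

```bash
python3 -m handwheel '[[0,0,0.004,0,0,0,-1],[0,0,0.007,0,0,0,-1],[0,0,0.007,0,0,0,-1]]';python3 - <<'E'
from h import *
p,d=get_image("scene");cv2.imwrite("pics/s2.png",cv2.resize(p[150:380,60:320],None,fx=2.6,fy=2.6))
E
```

```text
clock: 6.9
position: [552.2, -400.5, 46.8]
ee_rot: [-0.582, 0.813, -0.0, 0.0]
contact_force: [-0.3, -0.5, -1.5]
gripper_width: 27.1
grasp_force: 65.1
```

View pics/s2.png

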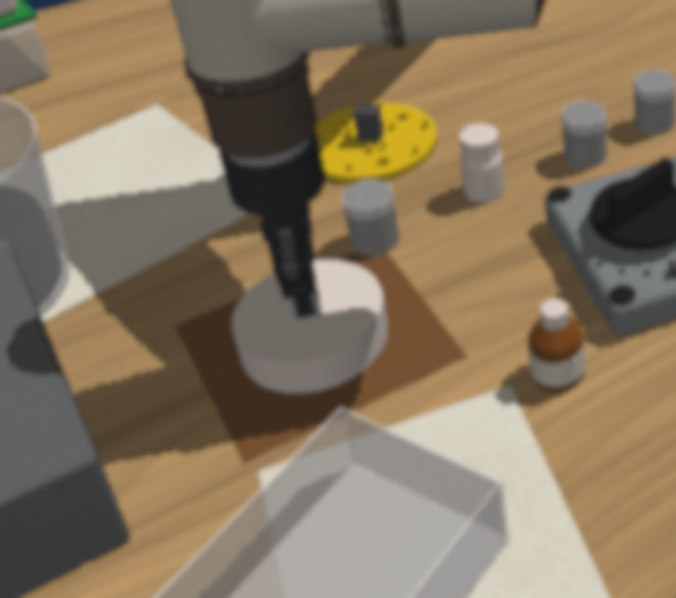

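The cover, at crop (310,330), is held level just above the middle of the brown paper. I'll lower it to contact and let go.

```bash
python3 -m handwheel '[[0,0,0.002,0,0,0,-1],[0,0,0.003,0,0,0,-1],[0,0,0.003,0,0,0,-1]]';python3 -m handwheel '[[0,0,0,0,0,0,0],[0,0,0,0,0,0,0.5],[0,0,0,0,0,0,1],[0,0,0,0,0,0,1],[0,0,-0.03,0,0,0,1],[0,0,-0.09,0,0,0,1],[0,0,-0.15,0,0,0,1],[0,0,-0.2,0,0,0,1],[0,0,-0.2,0,0,0,1]]'; python3 - <<'E'
from h import *
import time
st();c=cam("top");p,d=get_image("top");C=cloud(c,d)
m=(abs(C[...,2]-38)<6)&(np.hypot(C[...,0]-552,C[...,1]+400)<80);q=C[m];print(len(q),cv2.minEnclosingCircle(q[:,:2].astype(np.float32)),q[:,2].mean())
for n,z,x,y in [("A",60,454,48),("B",60,461,-52),("C",60,455,-299)]:
    q=C[(abs(C[...,2]-z)<9)&(np.hypot(C[...,0]-x,C[...,1]-y)<50)];print(n,len(q),q.mean(0).round(1) if len(q) else 0)
print(shift([410,190,230]))
E
```

```text
clock: 7.32
position: [552.4, -400.7, 44.7]
ee_rot: [-0.582, 0.813, -0.001, 0.0]
contact_force: [-1.1, 2.2, 5.6]
gripper_width: 27.0
grasp_force: 66.0
clock: 8.45
position: [554.0, -401.8, 249.6]
ee_rot: [-0.582, 0.813, -0.005, 0.002]
contact_force: [-0.3, 0.7, -0.3]
gripper_width: 85.0
grasp_force: 0.0
t 8.45 p [ 554.  -401.8  249.6] x [-0.322 -0.947  0.002] y [-0.947  0.322 -0.011] z [ 0.01  -0.006 -1.   ] j [-0.39  0.47  0.19  0.   -1.28  0.06] w 85.03983737237867 F [-0.3  0.7 -0.3]
0 ((0.0, 0.0), 0.0) nan
A 293 [454.4  48.4  60.2]
B 291 [461.1 -52.   60.5]
C 1 [ 462.6 -277.5   53.1]
[-0.5132  0.3256  0.0142]<stdin>:4: RuntimeWarning: Mean of empty slice.
  ret = ret.dtype.type(ret / rcount)
```

```bash
python3 -c "
from h import *
print(shift([486,182,250]))"; python3 -m handwheel '[[-0.05,0.025,0,0,0,-0.12,1],[-0.1,0.05,0,0,0,-0.25,1],[-0.15,0.075,0,0,0,-0.4,1],[-0.2,0.1,0,0,0,-0.55,1],[-0.25,0.125,0,0,0,-0.7,1],[-0.3,0.15,0,0,0,-0.85,1],[-0.35,0.175,0,0,0,-1,1],[-0.4,0.2,0,0,0,-1.17,1],[-0.45,0.22,0,0,0,-1.17,1],[-0.5,0.24,0,0,0,-1.17,1]]'; python3 -c "
from h import *
st();print(shift([486,182,250]))"
```

```text
[-0.5301  0.251  -0.0055]
clock: 9.75
position: [484.7, 151.6, 241.8]
ee_rot: [0.934, -0.356, -0.001, 0.001]
contact_force: [0.9, -0.4, -0.3]
gripper_width: 85.7
grasp_force: 0.0
t 9.75 p [484.7 151.6 241.8] x [ 0.746 -0.666 -0.001] y [-0.666 -0.746  0.003] z [-0.003 -0.001 -1.   ] j [ 0.62  0.18 -0.25 -0.   -1.14  0.22] w 85.66333249563446 F [ 0.9 -0.4 -0.3]
[-0.0193 -0.0236 -0.0083]
```

```bash
python3 -m handwheel '[[-0.019,-0.024,-0.008,0,0,0,1],[-0.019,-0.024,-0.008,0,0,0,1],[-0.019,-0.024,-0.008,0,0,0,1]]'; python3 - <<'E'
from h import *
c=cam("wrist");p,d=get_image("wrist");cv2.imwrite("pics/w2.png",p);st()
np.savez("w2.npz",p=p,d=d,K=c[0],A=c[1],o=c[2])
C=cloud(c,d);r=np.hypot(C[...,0]-449,C[...,1]-215)
q=C[(abs(C[...,2]-50)<7)&(r<35)][:,:2].astype(np.float32);print(len(q),cv2.minAreaRect(q))
q=C[(abs(C[...,2]-10)<5)&(r<85)];print(cv2.minEnclosingCircle(q[:,:2].astype(np.float32)),q[:,2].mean())
E
```

```text
clock: 10.12
position: [487.0, 180.0, 249.9]
ee_rot: [0.934, -0.357, -0.001, 0.001]
contact_force: [0.3, -0.3, -0.2]
gripper_width: 85.5
grasp_force: 0.0
t 10.175 p [487.2 179.7 250.2] x [ 0.745 -0.667 -0.001] y [-0.667 -0.745  0.002] z [-0.002 -0.001 -1.   ] j [ 0.67  0.19 -0.22 -0.   -1.17  0.18] w 85.08615516210415 F [-0.6 -0.2 -1.1]
428 ((450.9199523925781, 214.95509338378906), (18.42134666442871, 25.441120147705078), 48.09378433227539)
((450.2667236328125, 215.7899932861328), 72.32469177246094) 9.738562864970302
```

View pics/w2.png

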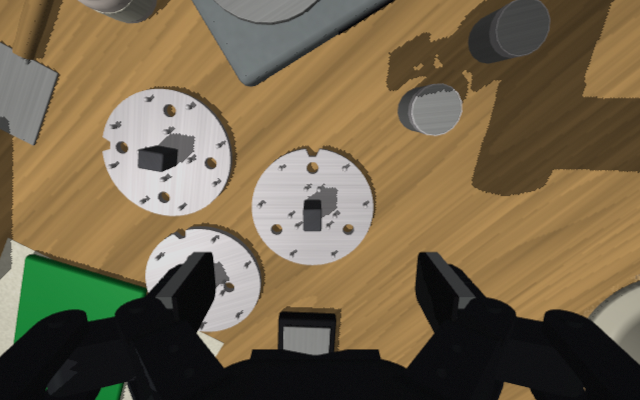

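flange_q lies at (313,205) with its three outer holes and its notch at (313,153), along tool +x. The grasp is aligned.

```bash
python3 -c "
from h import *
print(shift([450.6,215.3,23]))"
```

```text
[-0.0508 -0.0027  0.2272]
```

```bash
python3 -m handwheel '[[-0.025,-0.002,0.04,0,0,0,1],[-0.051,-0.003,0.09,0,0,0,1],[-0.051,-0.003,0.14,0,0,0,1],[-0.051,-0.003,0.18,0,0,0,1],[-0.051,-0.003,0.2,0,0,0,1],[-0.051,-0.003,0.2,0,0,0,1]]'; python3 -c "
from h import *
st();print(shift([450.6,215.3,23]))"
```

```text
clock: 10.92
position: [450.8, 214.9, 49.7]
ee_rot: [0.934, -0.357, -0.001, 0.002]
contact_force: [-0.1, 0.3, -0.1]
gripper_width: 85.8
grasp_force: 0.0
t 10.925 p [450.8 214.9  49.7] x [ 0.745 -0.667 -0.   ] y [-0.667 -0.745  0.005] z [-0.004 -0.003 -1.   ] j [ 0.77  0.4  -0.52 -0.   -0.66  0.07] w 85.75235717724715 F [-0.1  0.3 -0.1]
[-0.0004 -0.0003  0.0267]
```

```bash
python3 -m handwheel '[[0,0,0.015,0,0,0,1],[0,0,0.027,0,0,0,1],[0,0,0.027,0,0,0,1],[0,0,0.027,0,0,0,-1],[0,0,0.027,0,0,0,-1],[0,0,0.027,0,0,0,-1],[0,0,0.027,0,0,0,-1],[0,0,0.027,0,0,0,-1],[0,0,0.027,0,0,0,-1],[0,0,0.027,0,0,0,-1]]';python3 -m handwheel '[[0,0,0,0,0,0,-1],[0,0,0,0,0,0,-1],[0,0,0,0,0,0,-1],[0,0,-0.01,0,0,0,-1],[0,0,-0.03,0,0,0,-1],[0,0,-0.07,0,0,0,-1],[0,0,-0.12,0,0,0,-1],[0,0,-0.16,0,0,0,-1],[0,0,-0.16,0,0,0,-1]]'; python3 -c "
from h import *
st()
m=np.array([671,75.3]);print(shift([671,75.5,185]))"
```

```text
clock: 12.18
position: [451.6, 216.9, 24.7]
ee_rot: [0.934, -0.356, -0.0, 0.0]
contact_force: [-1.9, 0.3, 4.5]
gripper_width: 18.7
grasp_force: 60.9
clock: 13.3
position: [453.0, 218.1, 187.2]
ee_rot: [0.934, -0.356, 0.002, -0.003]
contact_force: [-0.1, -0.8, -5.4]
gripper_width: 18.9
grasp_force: 59.7
t 13.3 p [453.  218.1 187.2] x [ 0.746 -0.666  0.001] y [-0.666 -0.746 -0.008] z [ 0.005  0.005 -1.   ] j [ 0.77  0.21 -0.36  0.   -0.99  0.07] w 18.893490894957274 F [-0.1 -0.8 -5.4]
[ 0.2576 -0.0388  0.0026]
```

```bash
python3 - <<'E'
from h import *
p,d=get_image("top");np.savez("top3.npz",p=p,d=d)
cv2.imwrite("pics/t3.png",cv2.resize(p[95:200,252:352],None,fx=5.5,fy=5.5,interpolation=cv2.INTER_CUBIC))
E
```

```text
(no output)
```

View pics/t3.png

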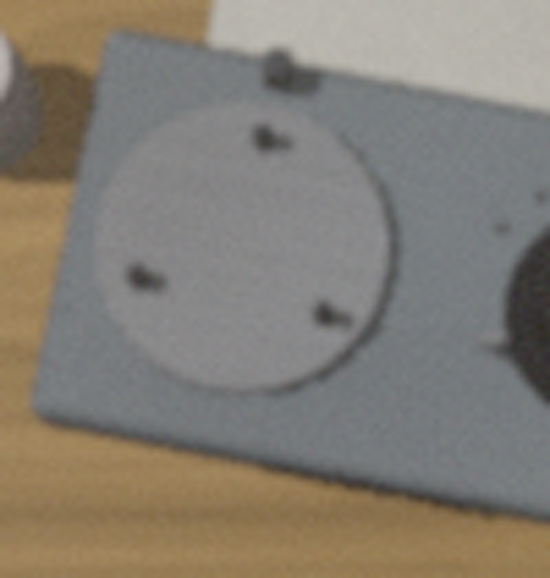

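The drive plate centre is at crop (246,246). The studs are at (260,135), (138,275) and (322,315), and the index block is at (283,70).

```bash
python3 - <<'E'
from h import *
c=cam("top");M=lambda x,y,z:ray(c,252+x/5.5-.4,95+y/5.5-.4,z)
pc=M(246,246.5,50);print("plate",pc)
s=np.array([M(262,136,62),M(139,276,62),M(324,315,62)]);m=s.mean(0);print("studs",m,np.linalg.norm(s-m,axis=1),[np.arctan2(*(x-m)[1::-1])-a for x,a in zip(s,(0,2.094,-2.094))])
D=np.load("top3.npz");C=cloud(c,D["d"]);q=C[(abs(C[...,2]-50)<4.5)&(np.hypot(C[...,0]-671,C[...,1]-76)<80)];q=q[:,:2].astype(np.float32);print(len(q),cv2.minEnclosingCircle(q),q.mean(0))
D=np.load("w1.npz");c1=(D["K"],D["A"],D["o"])
C=cloud(c1,D["d"])
# mixer yaw and centre from housing top in the wrist view
q=C[(abs(C[...,2]-40)<4)&(np.hypot(C[...,0]-654,C[...,1]+6)<230)][:,:2].astype(np.float32);print("housing",cv2.minAreaRect(q))
E
```

```text
plate [671.58130509  71.65532857  50.        ]
studs [671.05272529  73.055153    62.        ] [50.2988055  49.5341202  50.69103354] [np.float64(-0.19362944165414284), np.float64(-0.21109948995303918), np.float64(-0.21595377226971335)]
2083 ((674.5694580078125, 75.74026489257812), 74.11772918701172) [670.001    72.43472]
housing ((610.0945434570312, 6.1638031005859375), (444.7682189941406, 296.31536865234375), 81.2232666015625)
```

```bash
python3 -c "
from h import *
print(shift([672,74.2,150]))"; python3 -m handwheel '[[0.026,-0.004,0,0,0,-0.05,-1],[0.052,-0.008,0,0,0,-0.12,-1],[0.078,-0.012,0,0,0,-0.19,-1],[0.104,-0.016,0,0,0,-0.26,-1],[0.13,-0.02,0,0,0,-0.33,-1],[0.156,-0.024,0,0,0,-0.4,-1],[0.182,-0.028,0,0,0,-0.47,-1],[0.21,-0.032,0,0,0,-0.53,-1],[0.24,-0.036,0,0,0,-0.53,-1],[0.26,-0.04,0,0,0,-0.53,-1]]'; python3 -m handwheel '[[0,0,0,0,0,0,-1],[0,0,0.02,0,0,0,-1],[0,0,0.05,0,0,0,-1],[0,0,0.05,0,0,0,-1]]'; python3 -c "
from h import *
st();print(shift([672,74.2,105]))"
```

```text
[ 0.2597 -0.0405  0.0344]
clock: 14.6
position: [671.4, 72.5, 179.7]
ee_rot: [0.995, -0.1, -0.004, 0.001]
contact_force: [0.6, 0.5, -4.4]
gripper_width: 18.8
grasp_force: 59.7
clock: 15.1
position: [668.4, 73.4, 129.1]
ee_rot: [0.995, -0.099, -0.006, 0.002]
contact_force: [-0.4, -0.4, -4.9]
gripper_width: 19.0
grasp_force: 59.4
t 15.1 p [668.4  73.4 129.1] x [ 0.98  -0.198 -0.011] y [-0.198 -0.98   0.004] z [-0.011 -0.002 -1.   ] j [ 0.35  0.55  0.01 -0.   -1.05  1.02] w 18.992002078786708 F [-0.4 -0.4 -4.9]
[ 0.0037 -0.0016  0.0241]
```

```bash
python3 -m handwheel '[[0.004,-0.0016,0.012,0,0.01,0,-1],[0.004,-0.0016,0.024,0,0.01,0,-1],[0.004,-0.0016,0.024,0,0.01,0,-1],[0.004,-0.0016,0.024,0,0.01,0,-1]]'; python3 - <<'E'
from h import *
st();print(shift([672,74.2,105]))
p,d=get_image("wrist");cv2.imwrite("pics/w3.png",p)
E
```

```text
clock: 15.6
position: [676.9, 74.4, 110.8]
ee_rot: [0.995, -0.099, 0.005, 0.0]
contact_force: [0.4, -0.5, -3.4]
gripper_width: 19.0
grasp_force: 59.6
t 15.6 p [676.9  74.4 110.8] x [ 0.98  -0.197  0.011] y [-0.197 -0.98  -0.   ] z [ 0.011 -0.002 -1.   ] j [ 0.35  0.57 -0.01  0.01 -0.99  1.02] w 19.033393792935065 F [ 0.4 -0.5 -3.4]
[-0.0048  0.0012  0.0057]
```

View pics/w3.png

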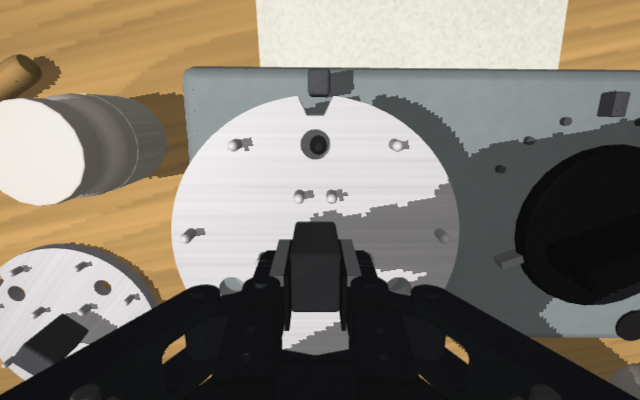

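Here the held carrier's notch (316,100) faces the index block (319,82). Stud 0 (318,145) shows inside the hole (315,144). I'll settle and then measure the offset.

```bash
python3 -m handwheel '[[0,0,0,0,-0.005,0,-1],[0,0,0,0,-0.005,0,-1],[0,0,0,0,-0.005,0,-1],[0,0,0,0,-0.005,0,-1]]'; python3 - <<'E'
from h import *
st();c=cam("wrist");p,d=get_image("wrist")
cv2.imwrite("pics/w4.png",cv2.resize(p[60:200,220:420],None,fx=4,fy=4,interpolation=cv2.INTER_CUBIC));np.savez("w4.npz",p=p,d=d,K=c[0],A=c[1],o=c[2])
C=cloud(c,d);print("hole centre depth",C[140:150,312:322,2].mean(),"disc",C[170,280])
E
```

```text
clock: 16.15
position: [676.5, 74.4, 110.3]
ee_rot: [0.995, -0.099, 0.002, 0.0]
contact_force: [0.1, 0.3, -4.6]
gripper_width: 19.2
grasp_force: 59.6
t 16.15 p [676.5  74.4 110.3] x [ 0.98  -0.197  0.005] y [-0.197 -0.98   0.   ] z [ 0.005 -0.001 -1.   ] j [ 0.35  0.57 -0.    0.   -0.99  1.02] w 19.179586204895053 F [ 0.1  0.3 -4.6]
hole centre depth 70.3724202509226 disc [716.22974658  82.72176847  94.85977475]
```

View pics/w4.png

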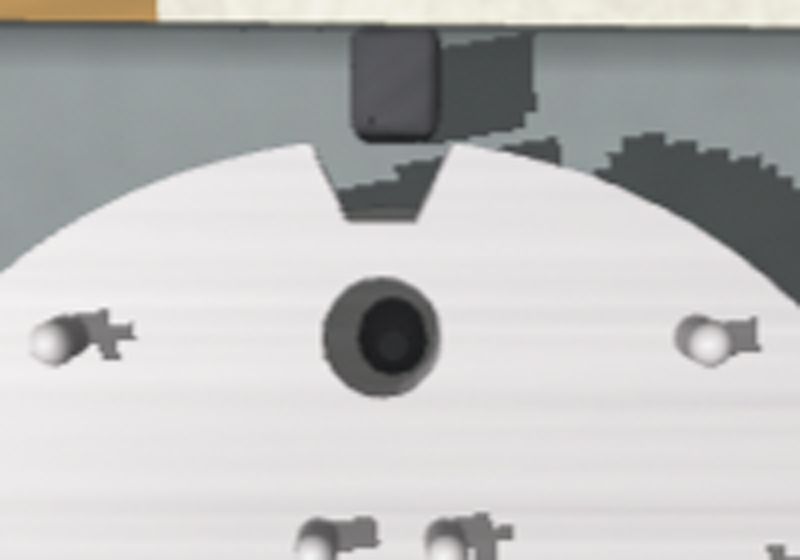

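```bash
python3 - <<'E'
from h import *
D=np.load("w4.npz");c=(D["K"],D["A"],D["o"])
P=lambda x,y,z:ray(c,220+x/4-.4,60+y/4-.4,z)
h=P(382,337,95.2);t=P(393,343,72);b=P(393,335,64);print(h,t,b)
T=R.from_quat(read_state()["ee_rot"]);print("tool offs mm",T.inv().apply(t-h),T.inv().apply(b-h))
print("hole from TCP",T.inv().apply(h-np.array(read_state()["position"])))
n=P(382,215,95);i=P(395,140,66);print("notch,idx rel hole",T.inv().apply(n-h),T.inv().apply(i-h))
E
```

```text
[725.03819749  63.94047243  95.2       ] [721.6668458   63.11886821  72.        ] [721.90769604  63.00465699  64.        ]
tool offs mm [-3.25786351  1.470999   23.18412243] [-3.03894136  1.53528527 31.18530943]
hole from TCP [49.54811647  0.68858958 15.34154096]
notch,idx rel hole [1.37154083e+01 2.31377563e-03 2.68131773e-01] [22.78620691  1.73316395 29.31356996]
```

```bash
python3 -m handwheel '[[-0.003,0.0015,0,0,0,0,-1],[-0.003,0.0015,0.006,0,0,0,-1],[-0.003,0.0015,0.012,0,0,0,-1],[-0.003,0.0015,0.017,0,0,0,-1],[-0.003,0.0015,0.017,0,0,0,-1]]'; python3 -m handwheel '[[0,0,0.003,0,0,0,-1],[0,0,0.006,0,0,0,-1],[0,0,0.009,0,0,0,-1],[0,0,0.009,0,0,0,-1]]'; python3 -c "
from h import *
st()"
```

```text
clock: 16.82
position: [673.0, 73.4, 92.4]
ee_rot: [0.995, -0.099, 0.002, 0.001]
contact_force: [0.0, 0.1, -4.9]
gripper_width: 18.7
grasp_force: 59.6
clock: 17.32
position: [673.2, 73.4, 83.9]
ee_rot: [0.995, -0.099, 0.002, 0.0]
contact_force: [-0.3, -0.3, -4.8]
gripper_width: 18.6
grasp_force: 59.6
t 17.325 p [673.2  73.4  83.9] x [ 0.98  -0.198  0.004] y [-0.198 -0.98   0.   ] z [ 0.004 -0.001 -1.   ] j [ 0.35  0.59 -0.04  0.   -0.94  1.02] w 18.634679838945182 F [-0.3 -0.3 -4.8]
```

On the studs with no contact force, about 9 mm to go.

```bash
python3 -m handwheel '[[0,0,0.003,0,0,0,-1],[0,0,0.006,0,0,0,-1],[0,0,0.009,0,0,0,-1],[0,0,0.0105,0,0,0,-1],[0,0,0.0105,0,0,0,-1]]'; python3 -c "
from h import *
st()"
```

```text
clock: 17.95
position: [673.6, 73.5, 74.8]
ee_rot: [0.995, -0.099, 0.003, 0.0]
contact_force: [-1.9, 1.1, 2.5]
gripper_width: 18.6
grasp_force: 60.6
t 17.95 p [673.6  73.5  74.8] x [ 0.98  -0.197  0.005] y [-0.197 -0.98   0.   ] z [ 0.005 -0.001 -1.   ] j [ 0.35  0.6  -0.04  0.   -0.92  1.02] w 18.616291869137086 F [-1.9  1.1  2.5]
```

```bash
python3 -m handwheel '[[0,0,0,0,0,0,0],[0,0,0,0,0,0,0],[0,0,0,0,0,0,0.3],[0,0,-0.03,0,0,0,0.6],[0,0,-0.08,0,0,0,1],[-0.02,0,-0.12,0,0,0,1],[-0.04,0,-0.15,0,0,0,1],[-0.04,0,-0.15,0,0,0,1],[-0.04,0,-0.15,0,0,0,1]]'; python3 - <<'E'
from h import *
st();c=cam("wrist");p,d=get_image("wrist");cv2.imwrite("pics/w5.png",p)
C=cloud(c,d);r=np.hypot(C[...,0]-673,C[...,1]-73)
q=C[(abs(C[...,2]-100)<6)&(r<35)][:,:2].astype(np.float32);print(len(q),cv2.minAreaRect(q))
q=C[(abs(C[...,2]-60)<4)&(r<85)];print(cv2.minEnclosingCircle(q[:,:2].astype(np.float32)),q.mean(0),np.linalg.lstsq(np.c_[q[:,:2]-[673,73],np.ones(len(q))],q[:,2],rcond=None)[0])
c=cam("top");C=cloud(c,get_image("top")[1])
for n,x,y in [("A",454,48),("B",461,-52),("C",455,-299)]:
    q=C[(abs(C[...,2]-60)<9)&(np.hypot(C[...,0]-x,C[...,1]-y)<60)];print(n,len(q),q.mean(0).round(1) if len(q) else 0)
q=C[(abs(C[...,2]-38)<8)&(np.hypot(C[...,0]-552,C[...,1]+400)<90)];print("cover",len(q),cv2.minEnclosingCircle(q[:,:2].astype(np.float32)))
E
```

```text
clock: 19.08
position: [633.3, 81.6, 222.9]
ee_rot: [0.995, -0.099, 0.002, 0.0]
contact_force: [0.2, -1.3, -0.8]
gripper_width: 85.3
grasp_force: 0.0
t 19.075 p [633.3  81.6 222.9] x [ 0.98  -0.198  0.004] y [-0.198 -0.98   0.   ] z [ 0.004 -0.001 -1.   ] j [ 0.38  0.41  0.03  0.   -1.18  0.99] w 85.26296019989107 F [ 0.2 -1.3 -0.8]
860 ((673.2353515625, 73.36295318603516), (19.89548110961914, 25.624542236328125), 78.77384948730469)
((678.433349609375, 71.8948974609375), 77.57479095458984) [676.17346948  72.85820542  59.64419492] [-7.59823136e-04  5.07006238e-04  5.96466781e+01]
A 292 [454.4  48.3  60.6]
B 289 [461.2 -51.9  60.5]
C 305 [ 454.6 -299.    60.5]
cover 1863 ((549.3015747070312, -402.4577331542969), 65.33354949951172)
```

View pics/w5.png

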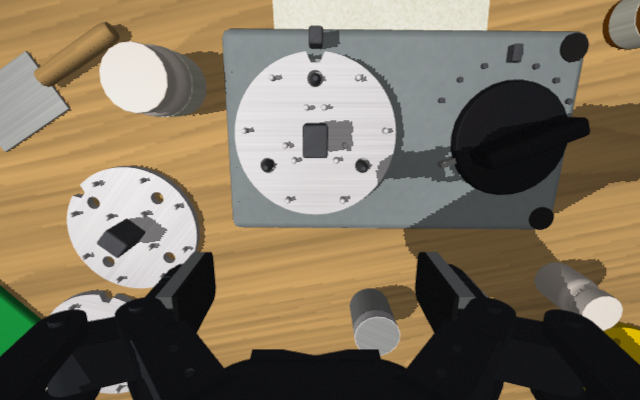

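flange_q is home: its disc is level at z≈59.6 and its notch (315,58) meets the index block (316,38). Its centre is (673.3,73.4) at yaw -0.196. The nearest tin is at (375,320), and the pointer at (449,165). Next is tin A into cup1.

```bash
cat >> h.py <<'E'
S=np.array([673.3,73.4]);YAW=-0.196
def cup(k):
    a=YAW+np.deg2rad(60+120*k);return S+42*np.array([np.cos(a),np.sin(a)]),a
def tin(x,y):
    c=cam("wrist");C=cloud(c,get_image("wrist")[1]);q=C[(abs(C[...,2]-60)<5)&(np.hypot(C[...,0]-x,C[...,1]-y)<70)]
    (cc,r)=cv2.minEnclosingCircle(q[:,:2].astype(np.float32));print("tin",q.mean(0).round(1),np.round(cc,1),round(r,1),len(q))
    return np.array(cc)
E
python3 -c "
from h import *
print(shift([505,38.5,240]),[cup(k) for k in range(3)])"
```

```text
[-0.1172  0.0674 -0.0184] [(array([700.981485  , 104.98694965]), np.float64(0.8511975511965977)), (array([632.10415667,  81.57939439]), np.float64(2.945592653589793)), (array([686.81435833,  33.63365595]), np.float64(5.039987755982989))]
```

```bash
python3 -m handwheel '[[-0.05,0.03,-0.018,0,0,0,1],[-0.1,0.055,-0.018,0,0,0,1],[-0.117,0.067,-0.018,0,0,0,1],[-0.117,0.067,-0.018,0,0,0,1],[-0.117,0.067,-0.018,0,0,0,1]]'; python3 -c "
from h import *
st();t=tin(455,49);print(shift([*t,90]),shift([*t,25]))"
```

```text
clock: 19.8
position: [506.4, 39.2, 240.4]
ee_rot: [0.995, -0.099, 0.002, 0.0]
contact_force: [0.4, -0.3, -0.7]
gripper_width: 85.2
grasp_force: 0.0
t 19.8 p [506.4  39.2 240.4] x [ 0.98  -0.198  0.005] y [-0.198 -0.98   0.   ] z [ 0.004 -0.001 -1.   ] j [ 0.4   0.18 -0.26  0.   -1.13  0.97] w 85.22383972783078 F [ 0.4 -0.3 -0.7]
tin [457.3  50.1  59.6] [456.4  50. ] 24.6 1693
[-0.0519 -0.0006  0.1502] [-0.0522 -0.0007  0.2152]
```

```bash
python3 -m handwheel '[[-0.026,0,0.04,0,0,0,1],[-0.052,-0.0007,0.09,0,0,0,1],[-0.052,-0.0007,0.14,0,0,0,1],[-0.052,-0.0007,0.18,0,0,0,1],[-0.052,-0.0007,0.213,0,0,0,1],[-0.052,-0.0007,0.213,0,0,0,1],[-0.052,-0.0007,0.213,0,0,0,-1],[-0.052,-0.0007,0.213,0,0,0,-1],[-0.052,-0.0007,0.213,0,0,0,-1],[-0.052,-0.0007,0.213,0,0,0,-1]]';python3 -m handwheel '[[0,0,0,0,0,0,-1],[0,0,-0.01,0,0,0,-1],[0,0,-0.04,0,0,0,-1],[0,0,-0.08,0,0,0,-1],[0,0,-0.13,0,0,0,-1],[0,0,-0.13,0,0,0,-1],[0,0,-0.13,0,0,0,-1]]'; python3 -c "
from h import *
st();k,a=cup(1);print(shift([*k,155]))"
```

```text
clock: 21.1
position: [457.1, 50.3, 29.4]
ee_rot: [0.995, -0.099, 0.004, -0.001]
contact_force: [-1.6, 0.8, 6.7]
gripper_width: 46.6
grasp_force: 61.7
clock: 21.98
position: [454.0, 49.6, 157.4]
ee_rot: [0.995, -0.1, 0.002, 0.0]
contact_force: [-0.6, -0.8, -2.4]
gripper_width: 46.4
grasp_force: 61.9
t 21.975 p [454.   49.6 157.4] x [ 0.98  -0.198  0.004] y [-0.198 -0.98  -0.   ] z [ 0.004 -0.001 -1.   ] j [ 0.47  0.17 -0.5   0.   -0.9   0.9 ] w 46.42100476904999 F [-0.6 -0.8 -2.4]
[ 0.1682 -0.0667  0.003 ]
```

```bash
python3 -m handwheel '[[0.03,-0.012,0,0,0,0,-1],[0.07,-0.028,0,0,0,0,-1],[0.11,-0.044,0,0,0,0,-1],[0.15,-0.06,0,0,0,0,-1],[0.168,-0.067,0.003,0,0,0,-1],[0.168,-0.067,0.015,0,0,0,-1],[0.168,-0.067,0.035,0,0,0,-1],[0.168,-0.067,0.043,0,0,0,-1],[0.168,-0.067,0.043,0,0,0,-1],[0.168,-0.067,0.043,0,0,0,-1]]'; python3 - <<'E'
from h import *
st();k,a=cup(1);print(shift([*k,98]));p,d=get_image("wrist");cv2.imwrite("pics/w6.png",p)
E
```

```text
clock: 23.22
position: [633.4, 82.4, 116.2]
ee_rot: [0.995, -0.099, 0.003, 0.0]
contact_force: [0.5, 0.2, -1.9]
gripper_width: 46.6
grasp_force: 61.9
t 23.225 p [633.4  82.4 116.2] x [ 0.98  -0.197  0.006] y [-0.197 -0.98  -0.   ] z [ 0.006 -0.001 -1.   ] j [ 0.38  0.5  -0.11  0.   -0.95  0.99] w 46.63903131446622 F [ 0.5  0.2 -1.9]
[-0.0012  0.0011  0.0182]
```

View pics/w6.png

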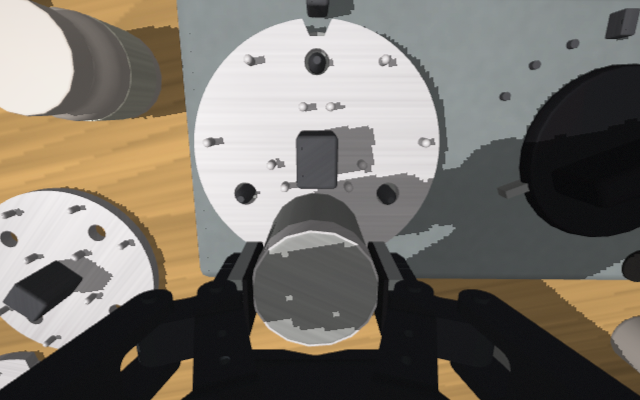

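The held tin (315,288) lines up with the grip block (317,158). I'll check its offset numerically before lowering.

```bash
cat >> h.py <<'E'
def held(k,bot=28.5):
    "offset (tool mm) from held tin to cup k, using held tin top and flange block seen together"
    s=read_state();c=cam("wrist");C=cloud(c,get_image("wrist")[1]);P=np.array(s["position"]);T=R.from_quat(s["ee_rot"])
    zt=P[2]-bot+60;q=C[(abs(C[...,2]-zt)<4)&(np.hypot(C[...,0]-P[0],C[...,1]-P[1])<32)]
    (cc,r)=cv2.minEnclosingCircle(q[:,:2].astype(np.float32))
    b=C[(abs(C[...,2]-100)<3)&(np.hypot(C[...,0]-S[0],C[...,1]-S[1])<22)];br=cv2.minAreaRect(b[:,:2].astype(np.float32))
    print("tin",np.round(cc,1),round(r,1),"ztop",np.median(q[:,2]).round(1),"zexp",round(zt,1),"block",np.round(br[0],1),np.round(br[1],1),len(b))
    kk=cup(k)[0];print("to cup, tool mm",T.inv().apply([*(kk-np.array(cc)),0]).round(1),"tcp-based",T.inv().apply([*(kk-P[:2]),0]).round(1))
E
python3 -c "
from h import *
held(1)"
```

```text
tin [638.4  81. ] 30.3 ztop 146.6 zexp 148.0 block [670.   73.9] [20.  32.6] 2328
to cup, tool mm [-6.3  0.7 -0. ] tcp-based [-1.2  1.1 -0. ]
```

```bash
python3 -c "
from h import *
c=cam('wrist');k=cup(1)[0];T=R.from_quat(read_state()['ee_rot'])
t=ray(c,315.5,288,146.6);b=ray(c,317.5,159,100);print(t,b,T.inv().apply([*(k-t[:2]),0]))
for a in np.arange(0,6.3,1.57): print(proj(c,[t[0]+24*np.cos(a-.2),t[1]+24*np.sin(a-.2),146.6]).round())
"
```

```text
[634.25166225  81.50282472 146.6       ] [674.74351905  72.36174572 100.        ] [-2.12034339  0.34870511 -0.01384844]
[316. 227.]
[251. 288.]
[315. 343.]
[380. 288.]
[316. 227.]
```

```bash
python3 -m handwheel '[[-0.0015,0.0006,0.005,0,0,0,-1],[-0.0015,0.0006,0.011,0,0,0,-1],[-0.0015,0.0006,0.017,0,0,0,-1],[-0.0015,0.0006,0.02,0,0,0,-1],[-0.0015,0.0006,0.02,0,0,0,-1]]';python3 -m handwheel '[[0,0,0.003,0,0,0,-1],[0,0,0.005,0,0,0,-1],[0,0,0.007,0,0,0,-1],[0,0,0.007,0,0,0,-1]]'; python3 -c "
from h import *
st()"
```

```text
clock: 23.95
position: [631.6, 81.9, 95.1]
ee_rot: [0.995, -0.099, 0.002, 0.0]
contact_force: [0.3, -0.4, -1.9]
gripper_width: 46.4
grasp_force: 61.9
clock: 24.45
position: [631.8, 82.0, 89.6]
ee_rot: [0.995, -0.099, 0.003, 0.0]
contact_force: [-2.0, 0.3, 4.5]
gripper_width: 46.8
grasp_force: 62.4
t 24.45 p [631.8  82.   89.6] x [ 0.98  -0.197  0.006] y [-0.197 -0.98   0.   ] z [ 0.005 -0.001 -1.   ] j [ 0.38  0.53 -0.14  0.   -0.9   0.99] w 46.78284892427546 F [-2.   0.3  4.5]
```

```bash
python3 -m handwheel '[[0,0,0,0,0,0,0.3],[0,0,0,0,0,0,0.4],[0,0,0,0,0,0,0.4],[0,0,-0.03,0,0,0,0.4],[0,0,-0.08,0,0,0,0.6],[0,0,-0.13,0,0,0,1],[0,0,-0.15,0,0,0,1],[0,0,-0.15,0,0,0,1]]'; python3 - <<'E'
from h import *
st()
c=cam("top");C=cloud(c,get_image("top")[1])
for n,x,y in [("B",461,-52),("C",455,-299)]:
    q=C[(abs(C[...,2]-60)<9)&(np.hypot(C[...,0]-x,C[...,1]-y)<60)];print(n,len(q),q.mean(0).round(1) if len(q) else 0)
c=cam("wrist");C=cloud(c,get_image("wrist")[1]);k=cup(1)[0]
q=C[(abs(C[...,2]-120)<6)&(np.hypot(*(C[...,:2]-k).T).T<35)];print("in cup",len(q),q.mean(0),cv2.minEnclosingCircle(q[:,:2].astype(np.float32)),k)
print(shift([476,-99,240]))
E
```

```text
clock: 25.45
position: [631.8, 82.4, 240.6]
ee_rot: [0.995, -0.099, 0.004, -0.001]
contact_force: [0.5, -0.9, -0.4]
gripper_width: 85.0
grasp_force: 0.0
t 25.45 p [631.8  82.4 240.6] x [ 0.98  -0.197  0.009] y [-0.197 -0.98  -0.002] z [ 0.009  0.001 -1.   ] j [ 0.38  0.4   0.05  0.   -1.21  0.99] w 85.04137570755876 F [ 0.5 -0.9 -0.4]
B 292 [460.9 -52.   60.4]
C 305 [ 454.4 -299.3   60.3]
in cup 2797 [632.02906394  81.67301099 119.58583488] ((631.1279907226562, 81.86674499511719), 24.354904174804688) [632.10415667  81.57939439]
[-0.1155  0.208  -0.003 ]
```

Tin A stands in cup1 at (631.1,81.9,119.6), within 1 mm of the cup centre. Next is tin B into cup2, with the tool turned -60°.

```bash
python3 -m handwheel '[[-0.015,0.03,0,0,0,0.15,1],[-0.03,0.06,0,0,0,0.3,1],[-0.045,0.09,0,0,0,0.45,1],[-0.06,0.12,0,0,0,0.6,1],[-0.075,0.145,0,0,0,0.75,1],[-0.09,0.17,0,0,0,0.9,1],[-0.105,0.19,0,0,0,1.047,1],[-0.114,0.207,0,0,0,1.047,1],[-0.114,0.207,0,0,0,1.047,1],[-0.114,0.207,0,0,0,1.047,1]]'; python3 -c "
from h import *
st();t=tin(462,-51);print(shift([*t,25]))"
```

```text
clock: 26.8
position: [478.7, -98.2, 237.6]
ee_rot: [0.813, -0.583, 0.002, -0.001]
contact_force: [0.2, 0.4, 0.1]
gripper_width: 85.3
grasp_force: 0.0
t 26.8 p [478.7 -98.2 237.6] x [ 0.32  -0.947  0.002] y [-0.947 -0.32  -0.004] z [ 0.005 -0.001 -1.   ] j [ 0.13  0.14 -0.31  0.   -1.11  0.19] w 85.31593425396751 F [0.2 0.4 0.1]
tin [463.5 -51.8  59.6] [462.9 -51. ] 24.5 1720
[-0.0501  0.001   0.2126]
```

```bash
python3 -m handwheel '[[-0.026,0,0.04,0,0,0,1],[-0.05,0.001,0.09,0,0,0,1],[-0.05,0.001,0.14,0,0,0,1],[-0.05,0.001,0.18,0,0,0,1],[-0.05,0.001,0.21,0,0,0,1],[-0.05,0.001,0.21,0,0,0,1],[-0.05,0.001,0.21,0,0,0,-1],[-0.05,0.001,0.21,0,0,0,-1],[-0.05,0.001,0.21,0,0,0,-1],[-0.05,0.001,0.21,0,0,0,-1]]';python3 -m handwheel '[[0,0,0,0,0,0,-1],[0,0,-0.01,0,0,0,-1],[0,0,-0.04,0,0,0,-1],[0,0,-0.08,0,0,0,-1],[0,0,-0.14,0,0,0,-1],[0,0,-0.14,0,0,0,-1],[0,0,-0.14,0,0,0,-1]]'; python3 -c "
from h import *
st();k,a=cup(2);print(shift([*k,165]))"
```

```text
clock: 28.1
position: [463.8, -51.1, 29.6]
ee_rot: [0.812, -0.583, 0.004, -0.002]
contact_force: [-1.4, 1.1, 5.9]
gripper_width: 46.7
grasp_force: 61.1
clock: 28.98
position: [461.0, -51.3, 168.0]
ee_rot: [0.812, -0.584, 0.002, -0.001]
contact_force: [-0.3, -0.3, -1.9]
gripper_width: 46.2
grasp_force: 62.0
t 28.975 p [461.  -51.3 168. ] x [ 0.319 -0.948  0.002] y [-0.948 -0.319 -0.005] z [ 0.005 -0.    -1.   ] j [ 0.24  0.17 -0.47  0.   -0.93  0.08] w 46.21672545156962 F [-0.3 -0.3 -1.9]
[-0.0085 -0.2411  0.0041]
```

```bash
python3 -m handwheel '[[-0.001,-0.03,0,0,0,0,-1],[-0.002,-0.07,0,0,0,0,-1],[-0.004,-0.115,0,0,0,0,-1],[-0.006,-0.16,0,0,0,0,-1],[-0.007,-0.205,0,0,0,0,-1],[-0.0085,-0.241,0.004,0,0,0,-1],[-0.0085,-0.241,0.02,0,0,0,-1],[-0.0085,-0.241,0.04,0,0,0,-1],[-0.0085,-0.241,0.052,0,0,0,-1],[-0.0085,-0.241,0.052,0,0,0,-1]]'; python3 -m handwheel '[[0,0,0,0,0,0,-1],[0,0,0,0,0,0,-1]]';python3 - <<'E'
from h import *
st();k,a=cup(2);print(shift([*k,95]))
c=cam("wrist");p,d=get_image("wrist");C=cloud(c,d);T=R.from_quat(read_state()['ee_rot']);P=np.array(read_state()["position"])
# held tin top: depth within 3mm and fit ellipse-free: rim width rows
q=C[(abs(C[...,2]-(P[2]+30.4))<2.5)&(np.hypot(C[...,0]-P[0],C[...,1]-P[1])<27)];L=T.inv().apply(q-P);print(L.min(0),L.max(0),len(q))
h,e=np.histogram(L[:,0],np.arange(-30,31,4));
for i in range(len(h)):
    m=(L[:,0]>=e[i])&(L[:,0]<e[i+1])
    if m.any(): print(e[i]+2,L[m,1].min().round(1),L[m,1].max().round(1),m.sum())
E
```

```text
clock: 30.22
position: [686.1, 33.2, 114.8]
ee_rot: [0.812, -0.584, 0.001, 0.001]
contact_force: [0.5, 0.2, -1.1]
gripper_width: 47.1
grasp_force: 62.0
clock: 30.48
position: [688.2, 33.7, 118.0]
ee_rot: [0.812, -0.583, 0.003, -0.002]
contact_force: [-0.4, 0.9, -1.5]
gripper_width: 46.6
grasp_force: 62.0
t 30.475 p [688.2  33.7 118. ] x [ 0.319 -0.948  0.003] y [-0.948 -0.319 -0.006] z [ 0.007 -0.001 -1.   ] j [ 0.28  0.58  0.03  0.   -1.02  0.04] w 46.577621426203585 F [-0.4  0.9 -1.5]
[-0.0004  0.0015  0.023 ]
[-24.90383733 -24.92126456 -33.04218742] [ 24.36889935  24.61044029 -27.75585188] 11855
-24 -7.8 12.4 160
-20 -14.9 16.5 572
-16 -18.5 20.6 805
-12 -22.4 24.5 997
-8 -22.6 24.6 1127
-4 -22.5 24.6 1190
0 -22.4 24.6 1197
4 -22.4 24.6 1261
8 -22.5 24.6 1252
12 -24.9 24.5 1215
16 -18.1 20.3 1012
20 -14.8 17.1 815
24 -8.2 10.7 252
```

```bash
python3 -m handwheel '[[0,0.001,0.005,0,0,0,-1],[0,0.001,0.011,0,0,0,-1],[0,0.001,0.017,0,0,0,-1],[0,0.001,0.022,0,0,0,-1],[0,0.001,0.022,0,0,0,-1]]';python3 -m handwheel '[[0,0,0.003,0,0,0,-1],[0,0,0.005,0,0,0,-1],[0,0,0.0075,0,0,0,-1],[0,0,0.0075,0,0,0,-1]]'; python3 -c "
from h import *
st()"
```

```text
clock: 31.15
position: [686.6, 33.3, 94.1]
ee_rot: [0.812, -0.583, 0.002, -0.001]
contact_force: [-0.5, 0.7, -1.9]
gripper_width: 46.9
grasp_force: 62.0
clock: 31.65
position: [687.1, 33.4, 89.6]
ee_rot: [0.812, -0.583, 0.003, -0.001]
contact_force: [-3.7, 0.8, 5.9]
gripper_width: 46.8
grasp_force: 63.0
t 31.65 p [687.1  33.4  89.6] x [ 0.32  -0.947  0.003] y [-0.947 -0.32  -0.005] z [ 0.006 -0.002 -1.   ] j [ 0.28  0.6  -0.    0.   -0.96  0.04] w 46.81451056063252 F [-3.7  0.8  5.9]
```

```bash
python3 -m handwheel '[[0,0,0,0,0,0,0.3],[0,0,0,0,0,0,0.4],[0,0,0,0,0,0,0.4],[0,0,-0.03,0,0,0,0.4],[0,0,-0.08,0,0,0,0.6],[0,0,-0.13,0,0,0,1],[0,0,-0.15,0,0,0,1],[0,0,-0.15,0,0,0,1]]'; cat >> h.py <<'E'
def check():
    c=cam("wrist");C=cloud(c,get_image("wrist")[1])
    for i in range(3):
        k=cup(i)[0];q=C[(abs(C[...,2]-120)<6)&(np.hypot(*(C[...,:2]-k).T).T<31)]
        if len(q)>200: print("cup",i,len(q),q[:,2].mean().round(1),np.round(np.array(cv2.minEnclosingCircle(q[:,:2].astype(np.float32))[0])-k,1))
    c=cam("top");C=cloud(c,get_image("top")[1])
    q=C[(abs(C[...,2]-60)<9)&(np.hypot(C[...,0]-455,C[...,1]+299)<75)];print("C",len(q),q.mean(0).round(1) if len(q) else 0)
E
python3 -c "
from h import *
st();check();print(shift([456-33,-298-37.6,240]))"
```

```text
clock: 32.65
position: [687.0, 33.7, 239.5]
ee_rot: [0.812, -0.583, 0.004, -0.003]
contact_force: [0.5, 0.1, -0.3]
gripper_width: 85.7
grasp_force: 0.0
t 32.65 p [687.   33.7 239.5] x [ 0.319 -0.948  0.003] y [-0.948 -0.319 -0.009] z [ 0.009  0.    -1.   ] j [ 0.28  0.48  0.19  0.   -1.26  0.04] w 85.73810304684834 F [ 0.5  0.1 -0.3]
cup 1 2392 119.5 [-0.6 -0.4]
cup 2 2759 119.6 [-0.6 -0.2]
C 308 [ 454.4 -299.    60. ]
[ 0.2661  0.3666 -0.0045]
```

```bash
python3 -m handwheel '[[0.025,0.035,0,0,0,0.13,1],[0.05,0.07,0,0,0,0.26,1],[0.075,0.105,0,0,0,0.39,1],[0.1,0.14,0,0,0,0.52,1],[0.125,0.175,0,0,0,0.65,1],[0.15,0.21,0,0,0,0.78,1],[0.175,0.245,0,0,0,0.91,1],[0.2,0.28,0,0,0,1.044,1],[0.225,0.31,0,0,0,1.044,1],[0.25,0.34,0,0,0,1.044,1]]'; python3 -c "
from h import *
st();print(shift([424,-336,240]))"
```

```text
clock: 34.0
position: [442.2, -312.6, 234.5]
ee_rot: [-0.413, 0.911, -0.0, 0.001]
contact_force: [0.6, -0.6, -0.9]
gripper_width: 85.2
grasp_force: 0.0
t 34.0 p [ 442.2 -312.6  234.5] x [-0.659 -0.752 -0.001] y [-0.752  0.659 -0.001] z [ 0.001  0.001 -1.   ] j [-0.32  0.24 -0.19 -0.   -1.14 -0.4 ] w 85.19602563868966 F [ 0.6 -0.6 -0.9]
[ 0.0296 -0.0018 -0.0055]
```

```bash
python3 -m handwheel '[[0.03,-0.002,-0.005,0,0,0,1],[0.03,-0.002,-0.005,0,0,0,1],[0.03,-0.002,-0.005,0,0,0,1]]'; python3 -c "
from h import *
st();t=tin(456,-298);print(shift([*t,25]))"
```

```text
clock: 34.38
position: [425.3, -335.4, 240.1]
ee_rot: [-0.413, 0.911, -0.0, 0.001]
contact_force: [0.3, 0.2, -0.8]
gripper_width: 85.5
grasp_force: 0.0
t 34.375 p [ 425.3 -335.4  240.1] x [-0.659 -0.752 -0.002] y [-0.752  0.659 -0.002] z [ 0.003  0.    -1.   ] j [-0.37  0.24 -0.18 -0.   -1.15 -0.35] w 85.49954225880542 F [ 0.3  0.2 -0.8]
tin [ 455.4 -300.1   59.5] [ 456.4 -299.7] 24.6 1685
[-0.0466  0.0007  0.2155]
```

```bash
python3 -m handwheel '[[-0.026,0,0.04,0,0,0,1],[-0.047,0.001,0.09,0,0,0,1],[-0.047,0.001,0.14,0,0,0,1],[-0.047,0.001,0.18,0,0,0,1],[-0.047,0.001,0.212,0,0,0,1],[-0.047,0.001,0.212,0,0,0,1],[-0.047,0.001,0.212,0,0,0,-1],[-0.047,0.001,0.212,0,0,0,-1],[-0.047,0.001,0.212,0,0,0,-1],[-0.047,0.001,0.212,0,0,0,-1]]';python3 -m handwheel '[[0,0,0,0,0,0,-1],[0,0,-0.01,0,0,0,-1],[0,0,-0.04,0,0,0,-1],[0,0,-0.08,0,0,0,-1],[0,0,-0.14,0,0,0,-1],[0,0,-0.16,0,0,0,-1],[0,0,-0.16,0,0,0,-1]]'; python3 -c "
from h import *
st();k,a=cup(0);print(shift([*k,200]))"
```

```text
clock: 35.67
position: [458.0, -300.4, 31.6]
ee_rot: [-0.413, 0.911, -0.003, 0.003]
contact_force: [-0.4, 1.4, 6.6]
gripper_width: 46.7
grasp_force: 62.0
clock: 36.55
position: [456.6, -300.1, 191.7]
ee_rot: [-0.413, 0.911, -0.003, 0.004]
contact_force: [-0.4, 0.3, -3.2]
gripper_width: 46.1
grasp_force: 62.2
t 36.55 p [ 456.6 -300.1  191.7] x [-0.659 -0.752 -0.005] y [-0.752  0.659 -0.008] z [ 0.009 -0.002 -1.   ] j [-0.28  0.28 -0.25 -0.   -1.03 -0.43] w 46.14750676673059 F [-0.4  0.3 -3.2]
[-0.4658  0.0829 -0.0068]
```

```bash
python3 -m handwheel '[[-0.03,0.005,-0.003,0,0,0,-1],[-0.07,0.012,-0.007,0,0,0,-1],[-0.12,0.021,-0.007,0,0,0,-1],[-0.17,0.03,-0.007,0,0,0,-1],[-0.22,0.039,-0.007,0,0,0,-1],[-0.27,0.048,-0.007,0,0,0,-1],[-0.32,0.057,-0.007,0,0,0,-1],[-0.37,0.066,-0.007,0,0,0,-1],[-0.42,0.075,-0.007,0,0,0,-1],[-0.45,0.08,-0.007,0,0,0,-1]]'; python3 -m handwheel '[[-0.016,0.003,0,0,0,0,-1],[-0.016,0.003,0.03,0,0,0,-1],[-0.016,0.003,0.06,0,0,0,-1],[-0.016,0.003,0.075,0,0,0,-1],[-0.016,0.003,0.075,0,0,0,-1],[-0.016,0.003,0.075,0,0,0,-1]]'; cat > loc.py <<'E'
from h import *
st();k,a=cup(0);print(shift([*k,95]))
c=cam("wrist");p,d=get_image("wrist");C=cloud(c,d);T=R.from_quat(read_state()['ee_rot']);P=np.array(read_state()["position"])
q=C[(abs(C[...,2]-(P[2]+29.5))<3)&(np.hypot(C[...,0]-P[0],C[...,1]-P[1])<27)];L=T.inv().apply(q-P);print(L.min(0),L.max(0),len(q))
E
python3 loc.py
```

```text
clock: 37.8
position: [691.8, 93.5, 194.0]
ee_rot: [-0.414, 0.91, -0.001, -0.0]
contact_force: [0.4, -0.9, -1.3]
gripper_width: 46.4
grasp_force: 62.1
clock: 38.55
position: [701.7, 105.2, 123.8]
ee_rot: [-0.413, 0.911, -0.002, 0.003]
contact_force: [1.1, 0.1, -1.4]
gripper_width: 46.5
grasp_force: 62.1
t 38.55 p [701.7 105.2 123.8] x [-0.659 -0.752 -0.004] y [-0.752  0.659 -0.006] z [ 0.007 -0.001 -1.   ] j [ 0.38  0.6   0.1   0.   -1.06 -1.1 ] w 46.53618560104985 F [ 1.1  0.1 -1.4]
[0.0008 0.0005 0.0288]
[-23.6139761  -24.42929358 -32.6102559 ] [ 25.09569713  23.96518271 -26.32292341] 11042
```

```bash
python3 -m handwheel '[[0,0.0005,0.007,0,0,0,-1],[0,0.0005,0.014,0,0,0,-1],[0,0.0005,0.021,0,0,0,-1],[0,0.0005,0.027,0,0,0,-1],[0,0.0005,0.027,0,0,0,-1]]';python3 -m handwheel '[[0,0,0.003,0,0,0,-1],[0,0,0.0055,0,0,0,-1],[0,0,0.0055,0,0,0,-1]]'; python3 -c "
from h import *
st()"
```

```text
clock: 39.22
position: [700.1, 105.5, 94.4]
ee_rot: [-0.413, 0.911, -0.001, 0.001]
contact_force: [-0.2, 0.4, -1.4]
gripper_width: 46.2
grasp_force: 62.1
clock: 39.6
position: [700.9, 105.7, 91.7]
ee_rot: [-0.413, 0.911, -0.002, 0.003]
contact_force: [-2.0, 0.2, 4.8]
gripper_width: 46.4
grasp_force: 62.8
t 39.6 p [700.9 105.7  91.7] x [-0.658 -0.753 -0.003] y [-0.753  0.658 -0.005] z [ 0.006 -0.001 -1.   ] j [ 0.38  0.63  0.06  0.   -0.99 -1.1 ] w 46.431776509478354 F [-2.   0.2  4.8]
```

```bash
python3 -m handwheel '[[0,0,0,0,0,0,0.3],[0,0,0,0,0,0,0.4],[0,0,0,0,0,0,0.4],[0,0,-0.03,0,0,0,0.4],[0,0,-0.08,0,0,0,0.6],[0,0,-0.13,0,0,0,1],[0,0,-0.15,0,0,0,1],[0,0,-0.15,0,0,0,1]]'; python3 - <<'E'
from h import *
st();check()
# wheel from wrist view
c=cam("wrist");p,d=get_image("wrist");np.savez("w7.npz",p=p,d=d,K=c[0],A=c[1],o=c[2]);C=cloud(c,d)
q=C[(abs(C[...,2]-102)<6)&(np.hypot(C[...,0]-640,C[...,1]+93)<50)][:,:2].astype(np.float32);print(len(q))
if len(q)>50: print(cv2.minAreaRect(q))
Y=np.array([np.sin(.196),np.cos(.196)]);print("wheel pred",S-170*Y)
E
```

```text
clock: 40.6
position: [700.7, 106.0, 242.1]
ee_rot: [-0.413, 0.911, -0.002, 0.004]
contact_force: [-0.5, -0.4, -1.7]
gripper_width: 85.3
grasp_force: 0.0
t 40.6 p [700.7 106.  242.1] x [-0.659 -0.753 -0.006] y [-0.752  0.659 -0.007] z [ 0.009  0.    -1.   ] j [ 0.38  0.52  0.25  0.   -1.29 -1.1 ] w 85.33663124179557 F [-0.5 -0.4 -1.7]
cup 0 2706 119.5 [-0.9  0.7]
cup 1 3261 119.6 [-1.  -0.3]
cup 2 3251 119.5 [-0.8 -0.4]
C 0 0
0
wheel pred [640.19292745 -93.34508013]
```

All three tins are seated. Next is the clamp wheel.

```bash
python3 -c "
from h import *
print(shift([646,-143,250]))
c=cam('top')
M=lambda x,y,z:ray(c,252+x/5-.4,95+y/5-.4,z)
d=M(447,312,56)[:2]-[640.2-1.5,-93.3-1];print(d,np.arctan2(d[1],d[0])+.196)"; python3 -m handwheel '[[0.03,0.02,-0.008,0,0,-0.14,1],[0.06,0.04,-0.008,0,0,-0.28,1],[0.09,0.06,-0.008,0,0,-0.42,1],[0.12,0.07,-0.008,0,0,-0.56,1],[0.15,0.05,-0.008,0,0,-0.7,1],[0.18,0,-0.008,0,0,-0.84,1],[0.2,-0.05,-0.008,0,0,-0.84,1],[0.21,-0.1,-0.008,0,0,-0.84,1],[0.22,-0.12,-0.008,0,0,-0.84,1],[0.22,-0.12,-0.008,0,0,-0.84,1]]'; python3 -c "
from h import *
st();print(shift([646,-143,250]))"
```

```text
[ 0.222  -0.1239 -0.012 ]
[-14.58240227  53.03721624] 2.0351128912264222
clock: 42.0
position: [644.8, -140.0, 245.6]
ee_rot: [0.748, -0.664, 0.001, -0.0]
contact_force: [0.1, 0.5, -0.4]
gripper_width: 85.5
grasp_force: 0.0
t 42.0 p [ 644.8 -140.   245.6] x [ 0.118 -0.993  0.001] y [-0.993 -0.118 -0.001] z [ 0.001 -0.001 -1.   ] j [ 0.03  0.44  0.12  0.   -1.26  0.09] w 85.49580910656347 F [ 0.1  0.5 -0.4]
[ 0.0032 -0.0009 -0.0044]
```

```bash
python3 - <<'E'
from h import *
c=cam("wrist");p,d=get_image("wrist");cv2.imwrite("pics/w8.png",p);C=cloud(c,d);check()
w=np.array([640.2,-93.3])
q=C[(abs(C[...,2]-102)<6)&(np.hypot(C[...,0]-w[0],C[...,1]-w[1])<55)][:,:2].astype(np.float32);print(len(q),cv2.minAreaRect(q) if len(q) else 0)
np.savez("w8.npz",K=c[0],A=c[1],o=c[2])
E
```

```text
cup 2 780 119.0 [ 1.3 -3.9]
C 0 0
1420 ((636.906005859375, -98.54002380371094), (15.975799560546875, 79.25088500976562), 10.206280708312988)
```

View pics/w8.png

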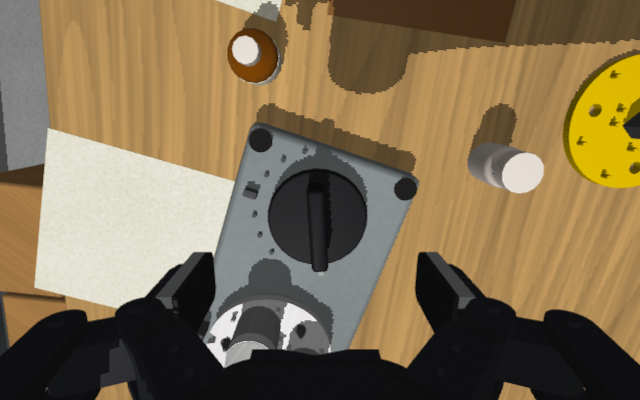

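The wheel bar runs vertically at (317,220), with its pointer at the lower end, near (318,272). The mark block is at (252,190). The bar is centred at (636.9,-98.5) with its axis at 100.2°.

```bash
python3 - <<'E'
from h import *
D=np.load("w8.npz");c=(D["K"],D["A"],D["o"]);w=np.array([636.9,-98.5])
for z in (44,50):
    m=ray(c,252,191,z)[:2]-w;print(m,np.linalg.norm(m),np.rad2deg(np.arctan2(m[1],m[0])))
k=np.array([ray(c,u,v,40)[:2] for u,v in [(256,125),(418,179)]]);e=k[0]-k[1];print(np.rad2deg(np.arctan2(e[1],e[0])),np.linalg.norm(e))
print(shift([*w,85]),shift([*w,130]))
E
```

```text
[ 70.2883352  -16.12963504] 72.11529096917867 -12.924362086428031
[ 69.31616767 -17.74328772] 71.55106819425524 -14.358055624081711
-11.520452129189446 177.04125134690446
[-0.0402  0.0034  0.1624] [-0.0401  0.0033  0.1174]
```

```bash
python3 -m handwheel '[[-0.02,0.0017,0.04,0,0,-0.06,1],[-0.04,0.0034,0.08,0,0,-0.06,1],[-0.04,0.0034,0.12,0,0,-0.06,1],[-0.04,0.0034,0.15,0,0,-0.06,1],[-0.04,0.0034,0.168,0,0,-0.06,1],[-0.04,0.0034,0.168,0,0,-0.06,1],[-0.04,0.0034,0.168,0,0,-0.06,-1],[-0.04,0.0034,0.168,0,0,-0.06,-1],[-0.04,0.0034,0.168,0,0,-0.06,-1],[-0.04,0.0034,0.168,0,0,-0.06,-1]]';python3 -m handwheel '[[0,0,0,0,0,0,-1],[0,0,0,0,0,0,-1],[0,0,0,0,0,0,-1],[0,0,0,0,0,0,-1]]'; python3 -c "
from h import *
st()"
```

```text
clock: 43.4
position: [638.2, -99.7, 80.6]
ee_rot: [0.768, -0.64, 0.003, -0.002]
contact_force: [0.4, -0.0, -0.2]
gripper_width: 15.0
grasp_force: 61.1
clock: 43.9
position: [638.2, -99.7, 80.5]
ee_rot: [0.768, -0.64, 0.003, -0.001]
contact_force: [-0.4, 0.3, 4.8]
gripper_width: 15.1
grasp_force: 62.1
t 43.9 p [638.2 -99.7  80.5] x [ 0.18  -0.984  0.002] y [-0.984 -0.18  -0.006] z [ 0.006 -0.001 -1.   ] j [ 0.1   0.55 -0.13  0.   -0.89  0.08] w 15.128681015384245 F [-0.4  0.3  4.8]
```

```bash
python3 -m handwheel '[[0,0,0,0,0,0.1,-1],[0,0,0,0,0,0.2,-1],[0,0,0,0,0,0.3,-1],[0,0,0,0,0,0.4,-1],[0,0,0,0,0,0.5,-1],[0,0,0,0,0,0.6,-1],[0,0,0,0,0,0.7,-1],[0,0,0,0,0,0.8,-1],[0,0,0,0,0,0.9,-1],[0,0,0,0,0,0.98,-1]]';python3 -m handwheel '[[0,0,0,0,0,0.1,-1],[0,0,0,0,0,0.2,-1],[0,0,0,0,0,0.3,-1],[0,0,0,0,0,0.4,-1],[0,0,0,0,0,0.5,-1],[0,0,0,0,0,0.6,-1],[0,0,0,0,0,0.7,-1],[0,0,0,0,0,0.8,-1],[0,0,0,0,0,0.9,-1],[0,0,0,0,0,0.974,-1]]';python3 -m handwheel '[[0,0,0,0,0,0,-1],[0,0,0,0,0,0,-1],[0,0,0,0,0,0,-1],[0,0,0,0,0,0,-1]]'; python3 -c "
from h import *
st();T=R.from_quat(read_state()['ee_rot']).as_matrix();print(np.rad2deg(np.arctan2(T[1,0],T[0,0])),read_state()['wrist_torque'])"
```

```text
clock: 45.15
position: [636.3, -99.1, 80.5]
ee_rot: [-0.376, 0.927, -0.001, 0.001]
contact_force: [-5.7, 3.1, 9.5]
gripper_width: 14.6
grasp_force: 62.6
clock: 46.4
position: [635.6, -97.3, 80.5]
ee_rot: [0.101, 0.995, 0.001, 0.0]
contact_force: [-6.6, 10.2, 10.7]
gripper_width: 15.0
grasp_force: 62.9
clock: 46.9
position: [635.7, -97.2, 80.5]
ee_rot: [0.101, 0.995, 0.001, 0.0]
contact_force: [-7.5, 9.0, 11.3]
gripper_width: 14.9
grasp_force: 62.9
t 46.9 p [635.7 -97.2  80.5] x [-0.98  0.2   0.  ] y [0.2   0.98  0.001] z [ 0.     0.001 -1.   ] j [ 0.1   0.55 -0.13 -0.   -0.89 -1.87] w 14.92141916635331 F [-7.5  9.  11.3]
168.43940828113438 [ 2.66539782  2.16984697 -0.10621745]
```

```bash
python3 -m handwheel '[[0,0,0,0,0,0,0],[0,0,0,0,0,0,0.5],[0,0,0,0,0,0,1],[0,0,0,0,0,0,1],[0,0,-0.03,0,0,0,1],[0,0,-0.08,0,0,0,1],[0.02,0,-0.13,0,0,0,1],[0.05,0,-0.17,0,0,0,1],[0.05,0,-0.17,0,0,0,1],[0.05,0,-0.17,0,0,0,1]]'; python3 - <<'E'
from h import *
st();check()
c=cam("wrist");p,d=get_image("wrist");cv2.imwrite("pics/w9.png",p);C=cloud(c,d);w=[636.9,-98.5]
q=C[(abs(C[...,2]-102)<6)&(np.hypot(C[...,0]-w[0],C[...,1]-w[1])<55)][:,:2].astype(np.float32);print(len(q),cv2.minAreaRect(q) if len(q) else 0)
c=cam("top");C=cloud(c,get_image("top")[1])
q=C[(abs(C[...,2]-38)<8)&(np.hypot(C[...,0]-552,C[...,1]+400)<90)];print("cover",len(q),cv2.minEnclosingCircle(q[:,:2].astype(np.float32)))
E
```

```text
clock: 48.15
position: [587.8, -89.4, 249.2]
ee_rot: [0.101, 0.995, -0.0, 0.002]
contact_force: [0.6, -0.8, -0.4]
gripper_width: 85.1
grasp_force: 0.0
t 48.15 p [587.8 -89.4 249.2] x [-0.98   0.201 -0.005] y [0.201 0.98  0.   ] z [ 0.005 -0.001 -1.   ] j [ 0.12  0.32 -0.05  0.   -1.2  -1.9 ] w 85.05928736726449 F [ 0.6 -0.8 -0.4]
cup 0 2304 119.2 [-1.4 -0.2]
cup 1 2660 119.3 [-1.9 -0.4]
cup 2 1644 119.2 [-2.5  0.3]
C 0 0
1354 ((634.9771728515625, -97.80506134033203), (15.370314598083496, 78.98218536376953), 78.0858154296875)
cover 1861 ((549.505615234375, -401.7013244628906), 64.9059829711914)
```

View pics/w9.png

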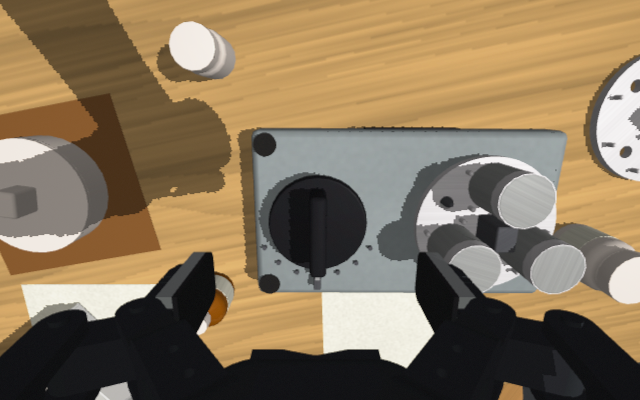

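The pointer meets the mark at (316,283), the bar lies at -11.9° against the mixer's -11.3°, and all three tins stand in the carrier. The cover lies on the paper, and the jars and vial are upright.

```bash
python3 -c "
from h import *
print(job_done())"
```

```text
the job is handed in; nothing more can be done
None
```

The job is handed in at about 48 s of the 210 s; my last camera check showed the cover on the paper, flange_q home with its notch at the index block, all three tins in its cups, and the clamp wheel within about 0.01 rad of its mark (no verdict was returned).

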